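# Load the air clamp with tile bundles

## Robot

A 6-joint arm with a two-finger parallel gripper is mounted at the origin on a cart in front of the work surface, level with it; the furniture and walls round the work are solid. World frame = base frame: x ahead of the robot, y to its left, z up, the work surface at z = 0. Lengths are in m, angles in rad, forces in N, time in s.
With the tool pointing down it reaches from about 0.425 to 0.95 m from the base axis. Payload 3.5 kg.
Tool frame: the origin (TCP) lies on the centre line of the jaws, within the pads' length; the fingertips stand tip_extent ahead of it and the grasp point (between the pads) lies 2 mm behind it (tip_extent is the distance from the TCP to the fingertips, in m); z points along the fingers, y is the direction in which the jaws open and shut (so a half turn about z gives the same grasp; the last joint's range is limited). The gripper opens to 85 mm and grips with 20 to 120 N. Pads are 22 mm wide; open, the fingers measure 114 mm over their backs; the gripper's body (76 mm by 85 mm) begins 54 mm behind the grasp point. The pads swing forward as they close: fully open they stand 13 mm farther back than shut.
Start: joints at [-1.28, 0.286, 1.577, -0, 1.279, -0.15], TCP at [0.288, -0.61, 0.248] pointing down, gripper open.
Joint ranges: [-2.77, 2.77], [-0.9, 2.22], [0.21, 2.48], [-1.53, 4.67], [0.24, 2.81], [-2.84, 2.84]. Speed limits (rad/s): [2.79, 2.79, 3.14, 3.14, 3.14, 3.14].

## Interface

Orientations are given as a unit quaternion [x, y, z, w].
In Python, from plant import * gives the robot as it stands.
- The arm moves only by the shell command python3 -m crank 'ROWS' [FORCE]. ROWS is JSON, a list of rows, each a list of 7 numbers: the gripper's target within -1 to 1 (shut at 1, half-way at 0, fully open at -1), then the shift along the tool's x, y, z in cm, then the turn, a rotation vector about the tool's x, y, z in degrees. In form: [[fingers, tx, ty, tz, wx, wy, wz], ...]. A call has 1 to 5 rows; each row shifts and turns the commanded pose from where the row before left it, along the tool's axes as they then stand; what a row does not reach is not made up. A row lasts 1/10 s, in which the tool goes at most 50 mm and 8.59 degrees, less where a joint would pass 70% of its speed; a pose out of reach is approached as far as the arm can. A call is refused whole if a number of a shift passes 5 or a number of a turn 8.59, either way. A call with a gripper value outside its range is refused whole. The fingers move at their own pace and stop on an object; FORCE is the grip in N (left out, the last holds). Time passes only in rows, so rows that do not move let the fingers close. It gives the time, the measured TCP pose, the force and the opening at its end, in the units of the state.
- get_state(): the state, without advancing time (a new reading comes with each control period).
- read_camera(name): name is "side" or "top"; returns a dict with "color" (400x640x3 uint8, red, green, blue), "vfov" (degrees; the focal length in pixels is half the picture's height over the tangent of half this angle, whatever the lens; pixels are square), "cx", "cy" (the principal point, pixels), "distortion" ([k1, k2, p1, p2, k3] as OpenCV has them; the pictures are not rectified), "cam_to_world" (4x4, takes a point from camera to world coordinates). Camera axes: x right, y up, looking along -z (the intrinsics and any distortion apply to the point x, -y, -z); pixel columns grow to the right and rows downward; lengths in m; the calibration is good to about 2 mm. A picture is of the moment at which its call begins. There is no depth.
- sign_off(): hands the job in, once; it reports no verdict.
Trained networks look in the newest picture that a camera, given by its name, has taken for a name from the list of things; names that differ only in an ending like _2 or _b are one class to them, and where a whole thing is asked for, a point or a joint stands for the part that bears it (a point fixed in the world has none). Each returns a list of dicts, best first, with "p" (0 to 1); they miss things now and then, are a little off and sometimes report something else, mostly with a low value. They report only what shows in the picture. A call takes as long as a camera call.
- trace(thing, camera): "pixels" (400x640 bool, what is visible of it) and "location" ([column, row] in pixels, amid what is visible of it).
- place_of(thing, camera): "location" ([column, row] in pixels: a listed point, or the origin of a listed thing).
The state is a dict: "time": time; "qpos": joint angles; "dq": joint speeds; "joint_efforts": joint torques, N m; "eef_pos": TCP position; "tcp_rot": TCP orientation; "contact_force": force on the tool from outside, world axes, zero at the start; "wrist_torque": the same for the moment, N m; "opening": opening from 0.0 (shut) to 1.0 (fully open).
Only numpy, scipy, OpenCV 4.12 (cv2) and the standard library are available. Lean on these libraries where they do the work, as an engineer would, in place of code of your own. Each camera call takes 0.05 s, during which the arm holds its last target.

## Task

Load the bundle clamp: twist the black bayonet ring of the air coupling back (counter-clockwise from above) to unlocked, then swing the clamp's red-knobbed lever fully open, and lay every tile bundle flat in the trough, side by side, with its long way across the trough. Then swing the lever fully shut and twist the ring a quarter turn clockwise until it clicks locked. The ring must never be locked while the lever is off its shut position, and the mug, the timer and the tape roll stay where they are.

Things in the scene. Friction and masses are not known exactly. Their poses are not given: they have to be found in the camera images.
- clamp_block: Bundle clamp fixed to the table: grey base plate 120 mm (own x) by 290 mm (own y) by 12 mm; origin at the centre of its underside, z up. Along its far side (+x) runs a fixed aluminium fence, along its near side a sliding jaw with a rubber face, at its +y end sits the lever. The trough between fence and jaw takes the bundles.
- trough (a point): Centre of the trough floor, 12 mm above the table; axes as clamp_block. Usable length 133 mm either way along y, to 8 mm high end stops. Fence face at x = +43 mm, 30 mm high. Jaw 24 mm high; its face is at x = -43 mm with the lever open, and at -28 mm with it shut, squaring up the bundles (3 mm play). Three dark pads (centres x = 4, y = -90, 0, +90 mm) suggest bundle places.
- clamp_lever (a joint): Clamp lever: flat steel arm swinging level about the upright axis at lever_pivot; it drives the jaw. 0 = shut (arm along clamp_block's +x, at its stop); grows counter-clockwise from above to 1.57 rad = fully open (arm along +y, at its stop). Stays where it is left (friction 0.1 N m, about 1.2 N at the knob).
- lever_knob (a point): Grip point of the red upright knob at the end of the arm, 85 mm from the pivot axis: round post 18 mm in diameter, from 20 mm below this point to 18 mm above it, turning with the arm. Under it is a hub 22 mm in diameter and the 16 mm wide arm.
- lever_pivot (a point): Point on the lever's upright pivot axis, level with lever_knob; fixed in clamp_block at own x = -30, y = +187 mm.
- air_coupling: Air coupling that carries the bayonet ring: grey housing 84 by 84 mm, 34 mm high, fixed to the table, with a 62 mm wide flange up to 40 mm, a white mark (own -x side: unlocked) and a green mark (own +y side: locked) on top. Origin at the centre of its underside, z up.
- lock_ring (a joint): Bayonet ring. 0 = locked (its white line at the green mark), at a stop; grows COUNTER-clockwise seen from above to 1.57 rad = unlocked (line at the white mark), at a stop. An over-centre spring clicks it to either end: let go below about 0.4 rad it snaps to 0, above 0.55 to 1.57, and stays there. Turning it takes about 0.11 N m.
- ring_grip (a point): Point on the upright axis of the black ribbed bayonet ring at gripping height, 64 mm above the table. Ring 54 mm in diameter (58 mm over the ribs, which are not solid), from 22 mm below this point to 10 mm above; its brass core (34 mm in diameter) ends 16 mm above. The flange's top is 24 mm below. Grip across the diameter from above, at any angle.
- bundle1: Tile bundle: stack of square green tiles in a grey paper band, 49 mm (own x) by 72 mm (own y, the long way) by 34 mm tall, 0.1 to 0.2 kg; origin at the centre of its underside, z up. Grasp it across the 49 mm width (along own x; the solid part there is 46 mm wide).
- bundle2: Tile bundle: stack of square green tiles in a grey paper band, 49 mm (own x) by 72 mm (own y, the long way) by 34 mm tall, 0.1 to 0.2 kg; origin at the centre of its underside, z up. Grasp it across the 49 mm width (along own x; the solid part there is 46 mm wide).
- bundle3: Tile bundle: stack of square green tiles in a grey paper band, 49 mm (own x) by 72 mm (own y, the long way) by 34 mm tall, 0.1 to 0.2 kg; origin at the centre of its underside, z up. Grasp it across the 49 mm width (along own x; the solid part there is 46 mm wide).
- tea_mug: Blue and white mug, 78 mm across, 92 mm tall: bystander, leave it alone. Origin at the underside.
- wind_timer: White wind-up timer, 60 mm wide, 66 mm tall: bystander, leave it alone. Origin at the underside.
- masking_roll: Roll of masking tape lying flat, 104 mm across, 25 mm tall: bystander, leave it alone. Origin at the underside.

How it is judged:
On the way, in this order (a step that is already met when the one before it is completed fails the run):
1. the ring is turned back to unlocked (over 1.3 rad) (value of joint lock_ring above 1.3 rad), for 0.2 s.
2. the lever is swung open (over 1.3 rad) (value of joint clamp_lever above 1.3 rad), for 0.2 s.
3. every bundle lies in the trough and the lever is shut again (x of bundle1 in the frame of clamp_block between -0.012 and 0.024 m and y of bundle1 in the frame of clamp_block between -0.13 and 0.13 m and z of bundle1 in the frame of clamp_block between 0.006 and 0.018 m and angle between the y axis of each of bundle1, bundle2, bundle3 and the x axis of clamp_block, either way round below 0.15 rad and angle between each of bundle1, bundle2, bundle3's own z axis and vertical below 0.1 rad and linear speed of each of bundle1, bundle2, bundle3 below 0.02 m/s and x of bundle2 in the frame of clamp_block between -0.012 and 0.024 m and y of bundle2 in the frame of clamp_block between -0.13 and 0.13 m and z of bundle2 in the frame of clamp_block between 0.006 and 0.018 m and x of bundle3 in the frame of clamp_block between -0.012 and 0.024 m and y of bundle3 in the frame of clamp_block between -0.13 and 0.13 m and z of bundle3 in the frame of clamp_block between 0.006 and 0.018 m and value of joint clamp_lever below 0.12 rad), for 0.2 s.
4. the ring is locked (value of joint lock_ring below 0.12 rad), for 0.2 s.
At the end, for the whole second after the job is handed in: Every bundle that is there lies flat and at rest on the trough floor between fence and jaw (origin within -12 to +24 mm of the clamp's own x, within 130 mm along its y, 6 mm in height, tilt under 0.1 rad), long way across the trough within 0.15 rad; lever under 0.12 rad; ring under 0.12 rad (all of step 3 and value of joint lock_ring below 0.12 rad); the robot touches nothing.
It fails at once if the ring is locked (under 0.2 rad) while the lever is more than 0.3 rad open (value of joint lock_ring below 0.2 rad and value of joint clamp_lever above 0.3 rad).
It fails at once if the mug is shifted by more than 30 mm or tipped over (distance of tea_mug from where it was at the start of the episode above 0.03 m or angle between tea_mug's own z axis and vertical above 0.5 rad).
It fails at once if the timer is shifted by more than 30 mm or tipped over (distance of wind_timer from where it was at the start of the episode above 0.03 m or angle between wind_timer's own z axis and vertical above 0.5 rad).
It fails at once if the tape roll is shifted by more than 30 mm or tipped over (distance of masking_roll from where it was at the start of the episode above 0.03 m or angle between masking_roll's own z axis and vertical above 0.5 rad).
Of bundle1, bundle2, bundle3 only 2 to 3 are there at a start; the rules pass over those that are not, and their reading is None.
At some moment in a run one of bundle1, bundle2, bundle3 may be knocked a few centimetres aside while the robot is not near it.
Once in a run the grip may slacken for a moment while it holds something.
It also fails if it takes over 208 s, if anything falls off the work surface, if the arm or the gripper's body presses on something with over 40 N, if the wrist force passes 120 N, or if a joint passes its speed limit or range.

## Working session

There is one attempt and no reset: what is moved stays moved. The work goes in short steps, Python scripts to look and compute and a shell command to move; the robot and the scene stay as the last step left them, time stands still between calls to the robot, and variables do not carry over. Pictures are saved under pics/ and viewed, and the job is handed in when it is done.

```bash
ls; mkdir -p pics
cat > h.py <<'E'
from plant import *
import numpy as np, cv2
from scipy.spatial.transform import Rotation as R
def snap(cam,name=None):
    c=read_camera(cam)
    if name: cv2.imwrite(f'pics/{name}.png',c['color'][:,:,::-1])
    return c
def K(c):
    h=c['color'].shape[0]; f=h/2/np.tan(np.radians(c['vfov'])/2)
    return np.array([[f,0,c['cx']],[0,f,c['cy']],[0,0,1.]])
def toworld(c,px,z):
    """pixel(s) -> world point on plane z"""
    px=np.array(px,float).reshape(-1,1,2)
    u=cv2.undistortPoints(px,K(c),np.array(c['distortion'],float)).reshape(-1,2)
    T=np.array(c['cam_to_world']); d=np.c_[u[:,0],-u[:,1],-np.ones(len(u))]@T[:3,:3].T
    o=T[:3,3]; s=(z-o[2])/d[:,2]
    return o+s[:,None]*d
def topix(c,P):
    T=np.linalg.inv(np.array(c['cam_to_world'])); P=np.array(P,float).reshape(-1,3)@T[:3,:3].T+T[:3,3]
    P=P*[1,-1,-1]
    return cv2.projectPoints(P,np.zeros(3),np.zeros(3),K(c),np.array(c['distortion'],float))[0].reshape(-1,2)
def st():
    s=get_state(); print('t',s['time'],'pos',np.round(s['eef_pos'],4),'F',np.round(s['contact_force'],1),'open',round(s['opening'],3))
    m=R.from_quat(s['tcp_rot']).as_matrix(); print('x',np.round(m[:,0],3),'y',np.round(m[:,1],3),'z',np.round(m[:,2],3),'q',np.round(s['qpos'],3))
    return s
E
python3 - <<'E'
from h import *
s=st(); print(s.keys())
for cam in('top','side'):
    c=snap(cam,cam+'0'); print(cam,c['vfov'],c['cx'],c['cy'],c['distortion'],np.round(c['cam_to_world'],3).tolist())
    for n in ['clamp_block','trough','lever_knob','lever_pivot','air_coupling','ring_grip','bundle1','tea_mug','wind_timer','masking_roll']:
        try: print(n,[(np.round(d['location'],1).tolist(),round(d['p'],2)) for d in place_of(n,cam)][:5])
        except Exception as e: print(n,e)
E
```

```text
pics
t 0.0 pos [ 0.2878 -0.6099  0.2469] F [-0.3 -0.2 -0.6] open 0.999
x [0.904 0.427 0.   ] y [ 0.427 -0.904 -0.002] z [-0.001  0.002 -1.   ] q [-1.28   0.287  1.578 -0.     1.279 -0.15 ]
dict_keys(['time', 'qpos', 'dq', 'joint_efforts', 'eef_pos', 'tcp_rot', 'contact_force', 'wrist_torque', 'opening'])
top 53.32311299993193 314.39581988401824 190.21826911034512 [0.006866 0.       0.       0.       0.      ] [[0.009, 0.994, -0.105, 0.353], [-1.0, 0.009, -0.003, -0.083], [-0.002, 0.105, 0.995, 1.441], [0.0, 0.0, 0.0, 1.0]]
clamp_block [([266.8, 208.6], 0.8), ([261.9, 208.2], 0.67)]
trough [([261.4, 210.5], 0.6)]
lever_knob [([207.3, 192.6], 0.68)]
lever_pivot [([205.8, 217.5], 0.73), ([416.1, 213.0], 0.21)]
air_coupling [([412.2, 211.6], 0.86), ([207.5, 188.1], 0.66)]
ring_grip [([417.4, 212.7], 0.46)]
bundle1 [([327.7, 209.3], 0.61), ([351.8, 212.1], 0.57), ([383.9, 206.5], 0.49)]
tea_mug [([448.1, 224.0], 0.8)]
wind_timer [([210.5, 149.5], 0.67), ([329.7, 207.3], 0.63), ([353.6, 210.6], 0.28)]
masking_roll [([191.3, 162.1], 0.74)]
side 43.331801326542774 325.43493238946365 203.03126652995184 [-0.08883182  0.          0.          0.          0.        ] [[-0.796, 0.328, -0.508, -0.482], [-0.605, -0.411, 0.682, 1.278], [0.015, 0.85, 0.526, 1.139], [0.0, 0.0, 0.0, 1.0]]
clamp_block [([313.2, 252.8], 0.76), ([317.5, 252.5], 0.6)]
trough [([317.8, 253.3], 0.83)]
lever_knob [([376.6, 204.9], 0.38)]
lever_pivot [([291.1, 267.9], 0.62)]
air_coupling [([226.3, 272.0], 0.51)]
ring_grip []
bundle1 [([354.6, 224.0], 0.8), ([364.2, 212.9], 0.75), ([376.8, 205.5], 0.59)]
tea_mug [([412.3, 182.8], 0.81)]
wind_timer [([236.7, 256.0], 0.66)]
masking_roll [([226.2, 270.9], 0.42)]
```

View pics/top0.png

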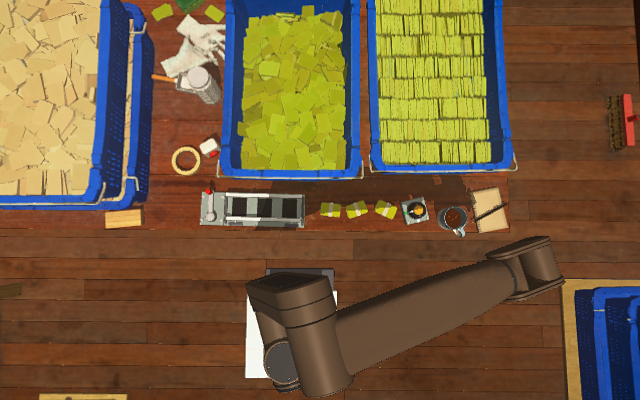

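View pics/side0.png

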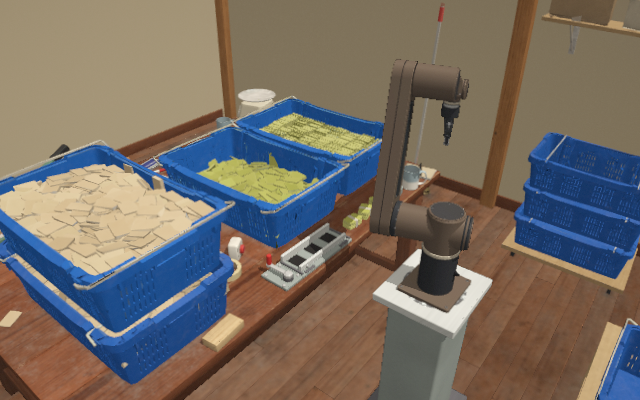

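Run:
```python
from h import *
c=snap('top'); im=c['color'][:,:,::-1]
cv2.imwrite('pics/topz1.png',cv2.resize(im[170:250,300:480],None,fx=4.4,fy=4.4,interpolation=cv2.INTER_CUBIC))
cv2.imwrite('pics/topz2.png',cv2.resize(im[130:240,170:320],None,fx=5,fy=5,interpolation=cv2.INTER_CUBIC))
c2=snap('side'); im=c2['color'][:,:,::-1]
cv2.imwrite('pics/sidez1.png',cv2.resize(im[150:300,220:430],None,fx=3.8,fy=3.8,interpolation=cv2.INTER_CUBIC))
for n,z in [('air_coupling',.03),('bundle1',.034),('tea_mug',.08),('masking_roll',.025),('wind_timer',.06),('lever_knob',.05),('clamp_block',.012)]:
    for d in trace(n,'top')[:4]:
        m=d['pixels']; ys,xs=np.nonzero(m)
        r=cv2.minAreaRect(np.c_[xs,ys].astype(np.float32))
        print(n,round(d['p'],2),m.sum(),np.round(d['location'],1),np.round(toworld(c,[xs.mean(),ys.mean()],z)[0],3), [np.round(v,1) for v in r])
print('pts')
for n,z in [('clamp_block',0),('trough',.012),('lever_pivot',.05),('lever_knob',.05),('air_coupling',0),('ring_grip',.064),('bundle1',0),('tea_mug',0)]:
    for cam,cc in(('top',c),('side',c2)):
        for d in place_of(n,cam)[:3]: print(n,cam,round(d['p'],2),np.round(toworld(cc,d['location'],z)[0],3))
```

```text
air_coupling 0.61 598 [415.6 209.8] [ 0.434 -0.432  0.03 ] [array([413.7, 208.6]), array([28.8, 24.3]), np.float64(71.6)]
bundle1 0.74 244 [355.6 210.1] [ 0.435 -0.227  0.034] [array([356.2, 209.1]), array([13. , 19.9]), np.float64(68.2)]
bundle1 0.62 256 [328.4 207.8] [ 0.433 -0.135  0.034] [array([330. , 209.5]), array([13., 20.]), np.float64(90.0)]
bundle1 0.59 253 [384.5 207.6] [ 0.436 -0.329  0.034] [array([385.1, 209.3]), array([20.1, 13. ]), np.float64(26.6)]
tea_mug 0.62 639 [455.4 218.6] [ 0.399 -0.548  0.08 ] [array([453. , 219.2]), array([32.5, 26.2]), np.float64(25.2)]
masking_roll 0.82 480 [183.6 155.2] [0.605 0.384 0.025] [array([186.5, 161. ]), array([28., 29.]), np.float64(90.0)]
wind_timer 0.74 309 [210.1 147.8] [0.645 0.291 0.06 ] [array([210.2, 148.4]), array([17.9, 19.7]), np.float64(63.4)]
lever_knob 0.61 160 [211.5 206.8] [0.443 0.286 0.05 ] [array([210., 205.]), array([30.,  8.]), np.float64(90.0)]
clamp_block 0.89 3508 [253.3 207.8] [0.433 0.143 0.012] [array([252.5, 208.8]), array([104.3,  35.7]), np.float64(2.6)]
pts
clamp_block top 0.69 [ 0.433 -0.461  0.  
[... 160 characters left out ...]
12]
trough side 0.97 [0.428 0.104 0.012]
lever_pivot top 0.62 [ 0.427 -0.423  0.05 ]
lever_pivot top 0.6 [0.401 0.301 0.05 ]
lever_pivot side 0.96 [0.423 0.275 0.05 ]
lever_knob top 0.46 [0.496 0.292 0.05 ]
lever_knob side 0.67 [0.499 0.28  0.05 ]
air_coupling top 0.72 [ 0.437 -0.435  0.   ]
air_coupling side 0.49 [0.42  0.109 0.   ]
ring_grip top 0.73 [ 0.432 -0.439  0.064]
bundle1 top 0.75 [ 0.439 -0.336  0.   ]
bundle1 top 0.66 [ 0.436 -0.142  0.   ]
bundle1 top 0.51 [ 0.427 -0.226  0.   ]
bundle1 side 0.7 [ 0.439 -0.138  0.   ]
bundle1 side 0.63 [ 0.451 -0.254 -0.   ]
bundle1 side 0.47 [ 0.445 -0.36   0.   ]
tea_mug top 0.71 [ 0.391 -0.564  0.   ]
tea_mug side 0.78 [ 0.397 -0.588  0.   ]
```

View pics/topz1.png

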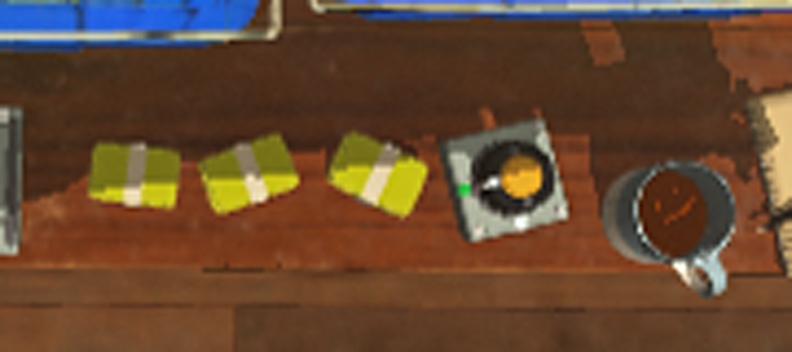

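View pics/topz2.png

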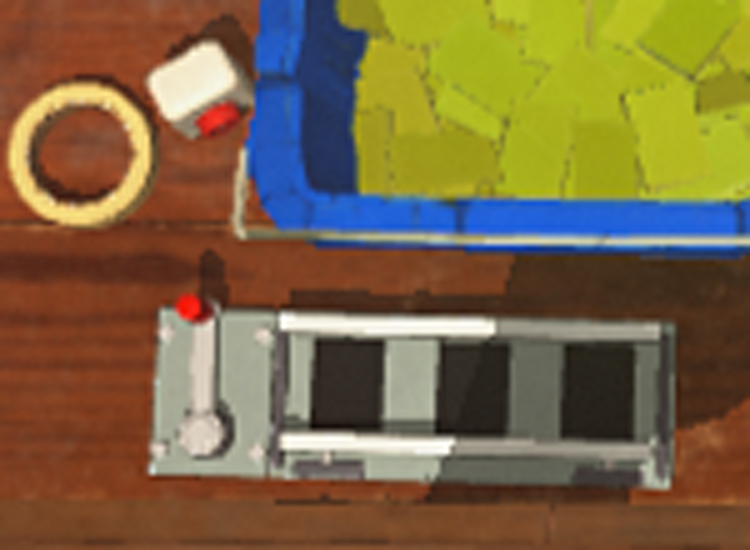

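View pics/sidez1.png

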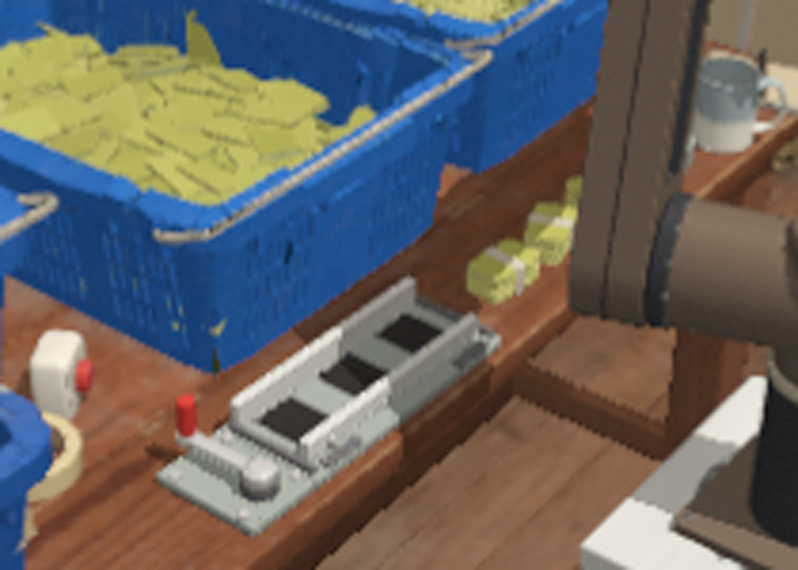

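```bash
python3 - <<'E'
from h import *
import plant
print([n for n in dir(plant) if not n.startswith('_')])
try: print(tip_extent)
except Exception as e: print(e)
E
cat >> h.py <<'E'
def pose(x,y,yaw): 
    r=np.eye(4); r[:3,:3]=R.from_euler('z',yaw).as_matrix(); r[:2,3]=x,y; return r
def tf(T,P): return np.array(P,float).reshape(-1,3)@T[:3,:3].T+T[:3,3]
def overlay(c,segs,name,box,f=6):
    x0,y0,x1,y1=box; im=cv2.resize(np.ascontiguousarray(c['color'][y0:y1,x0:x1,::-1]),None,fx=f,fy=f,interpolation=cv2.INTER_CUBIC)
    for P,col in segs:
        p=(topix(c,P)-[x0,y0]+.5)*f-.5
        cv2.polylines(im,[np.round(p).astype(np.int32)],True,col,1,cv2.LINE_AA)
    cv2.imwrite(f'pics/{name}.png',im)
def rect(x0,x1,y0,y1,z): return [[x0,y0,z],[x1,y0,z],[x1,y1,z],[x0,y1,z]]
def circ(x,y,r,z): a=np.linspace(0,2*np.pi,40); return np.c_[x+r*np.cos(a),y+r*np.sin(a),0*a+z]
E
python3 - <<'E'
from h import *
c=snap('top')
T=pose(.435,.105,-.02)
S=[]
for y in(-.09,0,.09): S.append((tf(T,rect(-.024,.032,y-.026,y+.026,.0125)),(0,255,0)))
S.append((tf(T,rect(.043,.06,-.133,.133,.042)),(0,0,255)))
S.append((tf(T,rect(-.06,.06,-.145,.145,.012)),(255,0,255)))
S.append((tf(T,circ(-.03,.187,.011,.03)),(255,255,0)));S.append((tf(T,circ(.055,.187,.009,.07)),(255,255,0)))
overlay(c,S,'ov1',(195,180,310,235),7)
S=[]
for x,y,a in((.433,-.135,np.pi/2),(.435,-.228,np.pi/2+.3),(.436,-.330,np.pi/2-.45)):
    T=pose(x,y,a-np.pi/2); S.append((tf(T,rect(-.0245,.0245,-.036,.036,.034)),(0,0,255)))
    S.pop(); T=pose(x,y,a); S.append((tf(T,rect(-.036,.036,-.0245,.0245,.034)),(0,0,255)))
T=pose(.434,-.435,.2)
S+=[(tf(T,rect(-.042,.042,-.042,.042,.034)),(255,0,255)),(tf(T,circ(0,0,.027,.074)),(0,0,255)),(tf(T,circ(0,0,.017,.08)),(0,0,255))]
overlay(c,S,'ov2',(315,180,440,235),6.3)
E
```

```text
['Unreachable', 'get_state', 'place_of', 'read_camera', 'sign_off', 'tip_extent', 'trace']
0.017
```

View pics/ov1.png

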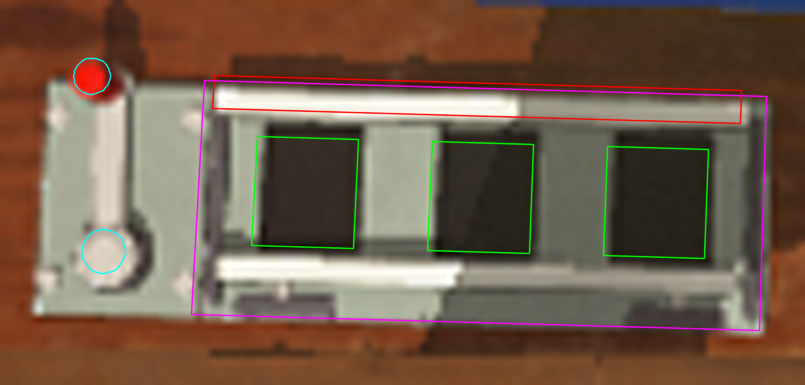

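View pics/ov2.png

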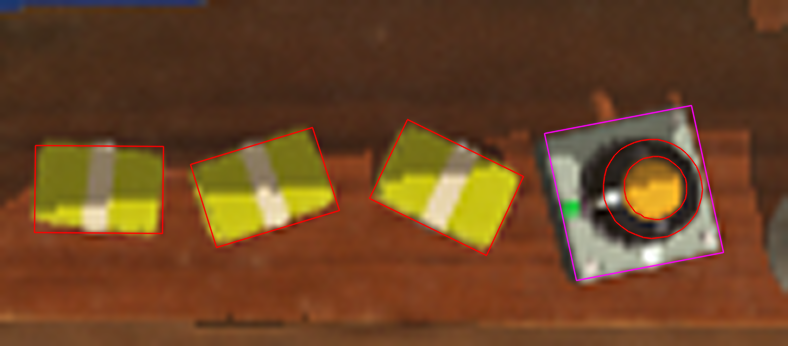

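```bash
cat >> h.py <<'E'
def tri(c1,p1,c2,p2):
    def ray(c,p): a=toworld(c,p,0.)[0]; o=np.array(c['cam_to_world'])[:3,3]; d=a-o; return o,d/np.linalg.norm(d)
    (o1,d1),(o2,d2)=ray(c1,p1),ray(c2,p2)
    s=np.linalg.lstsq(np.c_[d1,-d2],o2-o1,rcond=None)[0]
    a,b=o1+s[0]*d1,o2+s[1]*d2; return (a+b)/2,np.linalg.norm(a-b)
E
python3 - <<'E'
from h import *
a=snap('top'); b=snap('side')
# knob top: top zoom (188,307)/5+(170,130); side zoom (186,398)/3.8+(220,150)
print('knobtop',tri(a,(207.6,191.0),b,(268.9,255.0)))
print('pivot cap',tri(a,(210.7,216.2),b,(288.3,272.5)))
# basket front-left corner rim: top zoom (243,235); side (215,185)/3.8.. corner nearest
for z in (.1,.15,.2,.25): print(z,toworld(a,(219,177.5),z)[0],toworld(a,(300,180),z)[0],'side',toworld(b,(270,200),z)[0])
print('mug rim',toworld(a,(455,215),.092)[0])
E
```

```text
knobtop (array([0.49181748, 0.29027416, 0.07440265]), np.float64(0.0017108601762201622))
pivot cap (array([0.40717161, 0.28651576, 0.03772684]), np.float64(0.0033788847011616222))
0.1 [0.53497127 0.24577368 0.1       ] [ 0.52884795 -0.02953994  0.1       ] side [0.70656297 0.05036474 0.1       ]
0.15 [0.52820014 0.23353462 0.15      ] [ 0.52230507 -0.03151643  0.15      ] side [0.64934553 0.10943741 0.15      ]
0.2 [0.52142901 0.22129557 0.2       ] [ 0.51576219 -0.03349293  0.2       ] side [0.59212808 0.16851007 0.2       ]
0.25 [0.51465788 0.20905652 0.25      ] [ 0.50921931 -0.03546942  0.25      ] side [0.53491064 0.22758274 0.25      ]
mug rim [ 0.41525573 -0.55454785  0.092     ]
```

```bash
cat >> h.py <<'E'
def need(p,yawdeg=None):
    s=st(); m=R.from_quat(s['tcp_rot']).as_matrix(); d=m.T@(np.array(p)-s['eef_pos'])*100
    y=np.degrees(np.arctan2(m[1,0],m[0,0])); print('SHIFT cm',np.round(d,2),'yaw',round(y,1))
    if yawdeg is not None:
        g=R.from_euler('z',yawdeg,degrees=True).as_matrix()@np.diag([1,-1,-1.])
        print('TURN rotvec deg',np.round(np.degrees(R.from_matrix(m.T@g).as_rotvec()),2))
E
python3 -c "
from h import *
need([.434,-.435,.15],0)"
```

```text
t 2.5 pos [ 0.288  -0.6104  0.2483] F [ 0.   0.5 -0.8] open 0.998
x [ 0.904  0.427 -0.   ] y [ 0.427 -0.904 -0.   ] z [-0.  0. -1.] q [-1.28   0.286  1.577 -0.     1.279 -0.15 ]
SHIFT cm [20.69 -9.64  9.83] yaw 25.3
TURN rotvec deg [-0.    0.   25.26]
```

```bash
python3 -m crank '[[-1,4.14,-1.93,0,0,0,0],[-1,4.14,-1.93,0,0,0,0],[-1,4.14,-1.93,0,0,0,0],[-1,4.14,-1.93,0,0,0,0],[-1,4.14,-1.93,0,0,0,0]]' 
python3 -m crank '[[-1,0,0,2,0,0,8.4],[-1,0,0,2,0,0,8.4],[-1,0,0,2,0,0,8.4],[-1,0,0,2,0,0,0],[-1,0,0,0,0,0,0]]'
python3 -c "
from h import *
need([.434,-.435,.062],0)
c=snap('top'); im=c['color'][:,:,::-1]
cv2.imwrite('pics/a1.png',cv2.resize(im[150:260,300:480],None,fx=4.4,fy=4.4,interpolation=cv2.INTER_CUBIC))
c=snap('side'); im=c['color'][:,:,::-1]
cv2.imwrite('pics/a2.png',cv2.resize(im[100:250,330:500],None,fx=4,fy=4,interpolation=cv2.INTER_CUBIC))"
```

```text
time: 3.0
eef_pos: [0.435, -0.4334, 0.2485]
tcp_rot: [0.976, 0.218, 0.0, 0.0]
contact_force: [-0.3, -1.2, 0.6]
opening: 0.999
time: 3.5
eef_pos: [0.4328, -0.433, 0.1647]
tcp_rot: [1.0, 0.001, -0.002, -0.003]
contact_force: [-0.3, 0.3, -0.4]
opening: 0.999
t 3.5 pos [ 0.4328 -0.433   0.1647] F [-0.3  0.3 -0.4] open 0.999
x [ 1.     0.001 -0.004] y [ 0.001 -1.    -0.006] z [-0.004  0.006 -1.   ] q [-0.951  0.234  1.801 -0.     1.114  0.618]
SHIFT cm [ 0.16  0.26 10.27] yaw 0.1
TURN rotvec deg [-0.32  0.23  0.07]
```

View pics/a1.png

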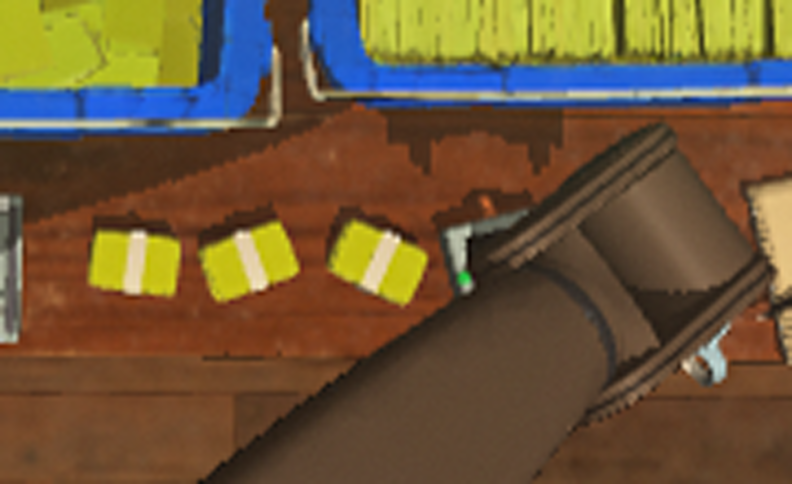

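View pics/a2.png

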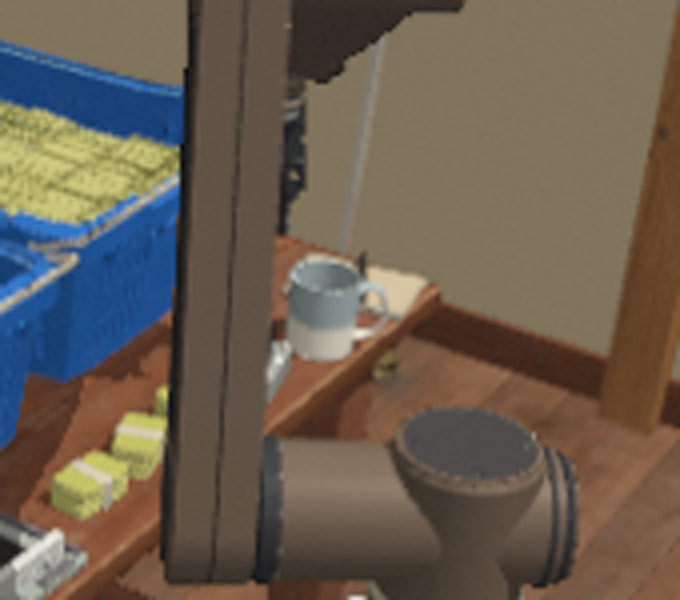

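```bash
python3 -m crank '[[-1,0.16,0.26,3,0,0,0],[-1,0,0,3,0,0,0],[-1,0,0,2,0,0,0],[-1,0,0,1.3,0,0,0],[-1,0,0,0,0,0,0]]'
python3 -c "
from h import *
need([.434,-.435,.062],0)"
```

```text
time: 4.1
eef_pos: [0.4353, -0.4371, 0.0745]
tcp_rot: [1.0, 0.0, -0.001, -0.001]
contact_force: [-0.2, 0.3, -0.1]
opening: 0.998
t 4.1 pos [ 0.4353 -0.4371  0.0745] F [-0.2  0.3 -0.1] open 0.998
x [ 1.     0.001 -0.001] y [ 0.001 -1.    -0.002] z [-0.001  0.002 -1.   ] q [-0.952  0.356  1.833 -0.     0.954  0.618]
SHIFT cm [-0.13 -0.21  1.25] yaw 0.1
TURN rotvec deg [-0.09  0.06  0.05]
```

```bash
python3 -m crank '[[-1,-0.12,-0.2,1.2,0,0,0],[-1,0,0,0,0,0,0],[0,0,0,0,0,0,0],[1,0,0,0,0,0,0],[1,0,0,0,0,0,0]]' 25
python3 -m crank '[[1,0,0,0,0,0,0],[1,0,0,0,0,0,0],[1,0,0,0,0,0,0]]' 60
python3 -c "
from h import *
need([.434,-.435,.062],0)"
```

```text
time: 4.6
eef_pos: [0.4347, -0.4332, 0.0646]
tcp_rot: [1.0, -0.0, -0.0, -0.003]
contact_force: [-0.9, 9.3, 8.4]
opening: 0.622
time: 4.9
eef_pos: [0.4347, -0.4331, 0.0648]
tcp_rot: [1.0, 0.0, -0.001, -0.003]
contact_force: [-1.6, 8.7, 8.9]
opening: 0.612
t 4.9 pos [ 0.4347 -0.4331  0.0648] F [-1.6  8.7  8.9] open 0.612
x [ 1.     0.    -0.001] y [ 0.    -1.    -0.006] z [-0.001  0.006 -1.   ] q [-0.95   0.366  1.842  0.003  0.94   0.619]
SHIFT cm [-0.07  0.19  0.28] yaw 0.0
TURN rotvec deg [-0.35  0.06  0.01]
```

```bash
python3 -m crank '[[1,0,-0.2,-0.2,0,0,0],[1,0,0,0,0,0,0]]' 60
python3 -m crank '[[1,0,0,0,0,0,-8.5],[1,0,0,0,0,0,-8.5],[1,0,0,0,0,0,-8.5]]' 60
python3 -c "
from h import *
need([.434,-.435,.062],0);print(get_state()['wrist_torque'])"
```

```text
time: 5.1
eef_pos: [0.4347, -0.4329, 0.065]
tcp_rot: [1.0, 0.0, 0.0, -0.0]
contact_force: [2.8, 0.1, -4.4]
opening: 0.609
time: 5.4
eef_pos: [0.4346, -0.4328, 0.065]
tcp_rot: [0.975, 0.224, 0.0, -0.001]
contact_force: [2.3, 0.8, -3.4]
opening: 0.616
t 5.4 pos [ 0.4346 -0.4328  0.065 ] F [ 2.3  0.8 -3.4] open 0.616
x [0.9   0.436 0.001] y [ 0.436 -0.9   -0.002] z [ 0.     0.002 -1.   ] q [-0.949  0.363  1.845  0.002  0.935  0.169]
SHIFT cm [-0.15  0.17  0.3 ] yaw 25.9
TURN rotvec deg [-0.11 -0.03 25.87]
[ 0.48624204 -0.27037857 -0.09111689]
```

```bash
python3 -m crank '[[1,0,0,0,0,0,-8.5],[1,0,0,0,0,0,-8.5],[1,0,0,0,0,0,-8.5],[1,0,0,0,0,0,-8.5],[1,0,0,0,0,0,0]]' 60
python3 -m crank '[[1,0,0,0,0,0,-8.5],[1,0,0,0,0,0,-8.5],[1,0,0,0,0,0,-8.5],[1,0,0,0,0,0,-5],[1,0,0,0,0,0,0]]' 60
python3 -c "
from h import *
need([.434,-.435,.062],90);print(get_state()['wrist_torque'])"
```

```text
time: 5.9
eef_pos: [0.4344, -0.4326, 0.065]
tcp_rot: [0.868, 0.497, 0.0, -0.001]
contact_force: [1.7, 3.1, -1.4]
opening: 0.616
time: 6.4
eef_pos: [0.4341, -0.4326, 0.0649]
tcp_rot: [0.708, 0.706, 0.0, -0.001]
contact_force: [1.3, 3.8, -0.9]
opening: 0.615
t 6.4 pos [ 0.4341 -0.4326  0.0649] F [ 1.3  3.8 -0.9] open 0.615
x [0.002 1.    0.002] y [ 1.    -0.002 -0.001] z [-0.001  0.002 -1.   ] q [-0.949  0.363  1.845  0.     0.936 -0.947]
SHIFT cm [-0.24 -0.01  0.29] yaw 89.9
TURN rotvec deg [-0.09 -0.13 -0.1 ]
[0.54128983 0.28945164 0.11437964]
```

```bash
python3 -m crank '[[-1,0,0,0,0,0,0],[-1,0,0,0,0,0,0],[-1,0,0,0,0,0,0],[-1,0,0,-2,0,0,0],[-1,0,0,-4,0,0,0]]' 60
python3 -m crank '[[-1,0,0,-5,0,0,0],[-1,0,0,-5,0,0,0],[-1,0,5,0,0,0,0],[-1,0,5,0,0,0,0],[-1,0,0,0,0,0,0]]'
python3 -c "
from h import *
st()
c=snap('top'); im=c['color'][:,:,::-1]
cv2.imwrite('pics/a3.png',cv2.resize(im[150:260,300:480],None,fx=4.4,fy=4.4,interpolation=cv2.INTER_CUBIC))"
```

```text
time: 6.9
eef_pos: [0.4328, -0.4319, 0.1225]
tcp_rot: [0.707, 0.707, 0.0, -0.003]
contact_force: [-1.5, 0.0, 0.1]
opening: 1.004
time: 7.4
eef_pos: [0.5388, -0.4332, 0.2257]
tcp_rot: [0.706, 0.708, 0.001, 0.002]
contact_force: [-0.1, 0.2, -1.3]
opening: 1.002
t 7.4 pos [ 0.5388 -0.4332  0.2257] F [-0.1  0.2 -1.3] open 1.002
x [-0.003  1.    -0.002] y [1.    0.003 0.003] z [ 0.003 -0.002 -1.   ] q [-8.240e-01  3.370e-01  1.555e+00  1.000e-03  1.246e+00 -8.280e-01]
```

View pics/a3.png

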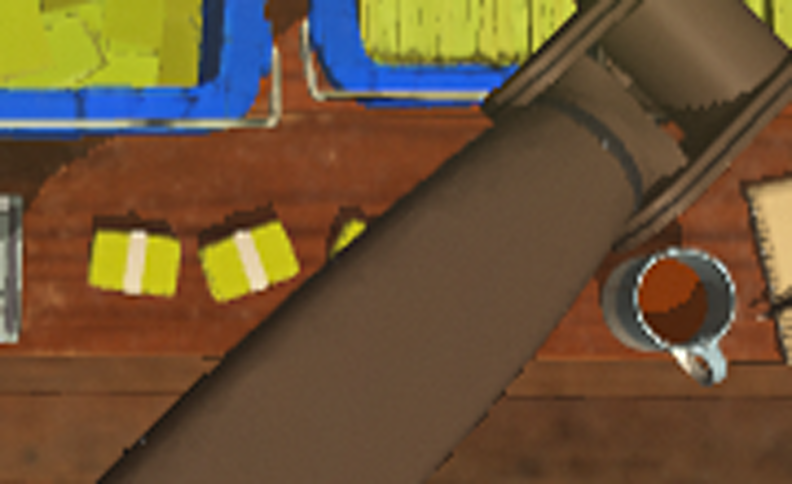

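```bash
python3 -m crank '[[-1,0,-4.5,-2,0,0,0],[-1,0,-4.5,0,0,0,0],[-1,4,0,0,0,0,0],[-1,4.8,0,0,0,0,0],[-1,4.8,0,0,0,0,0]]' 
python3 -m crank '[[-1,4.8,0,0,0,0,0],[-1,4.8,0,0,0,0,0],[-1,4.8,0,0,0,0,0],[-1,4.8,0,0,0,0,0],[-1,4.8,0,0,0,0,0]]'
python3 -m crank '[[-1,4.8,0,0,0,0,0],[-1,4.8,0,0,0,0,0],[-1,4.8,0,0,0,0,0],[-1,4.8,0,0,0,0,0],[-1,4.8,0,0,0,0,0]]'
python3 -m crank '[[-1,4.8,0,0,0,0,0],[-1,0,0,0,0,0,8.5],[-1,0,0,0,0,0,8.5],[-1,0,0,0,0,0,8.5],[-1,0,0,0,0,0,8.5]]'
python3 -m crank '[[-1,0,0,0,0,0,8.5],[-1,0,0,0,0,0,8.5],[-1,0,0,0,0,0,8.5],[-1,0,0,0,0,0,8.5],[-1,0,0,0,0,0,8.5]]'
python3 -c "
from h import *
need([.4918,.2895,.054],0)
c=snap('top'); im=c['color'][:,:,::-1]
cv2.imwrite('pics/a4.png',cv2.resize(im[150:260,300:480],None,fx=4.4,fy=4.4,interpolation=cv2.INTER_CUBIC))
cv2.imwrite('pics/a5.png',cv2.resize(im[130:260,170:320],None,fx=4.4,fy=4.4,interpolation=cv2.INTER_CUBIC))"
```

```text
time: 7.95
eef_pos: [0.4426, -0.297, 0.2456]
tcp_rot: [0.708, 0.706, -0.0, 0.0]
contact_force: [0.3, 0.6, 0.4]
opening: 1.002
time: 8.45
eef_pos: [0.4431, -0.0564, 0.2457]
tcp_rot: [0.708, 0.707, 0.0, 0.001]
contact_force: [0.9, 1.6, 0.0]
opening: 1.0
time: 8.95
eef_pos: [0.4433, 0.1836, 0.2459]
tcp_rot: [0.707, 0.707, 0.001, 0.001]
contact_force: [0.7, -0.8, 0.5]
opening: 0.996
time: 9.45
eef_pos: [0.4436, 0.2298, 0.2456]
tcp_rot: [0.884, 0.467, 0.0, 0.0]
contact_force: [-0.1, 0.6, 0.1]
opening: 0.999
time: 9.95
eef_pos: [0.4437, 0.2295, 0.2456]
tcp_rot: [0.993, 0.114, 0.0, 0.0]
contact_force: [-0.0, -0.7, -0.5]
opening: 1.002
t 9.95 pos [0.4437 0.2295 0.2456] F [-0.  -0.7 -0.5] open 1.002
x [0.974 0.227 0.001] y [ 0.227 -0.974  0.001] z [ 0.001 -0.    -1.   ] q [ 2.740e-01 -1.060e-01  2.002e+00 -1.000e-03  1.244e+00  1.617e+00]
SHIFT cm [ 6.03 -4.76 19.17] yaw 13.1
TURN rotvec deg [ 0.03 -0.06 13.1 ]
```

View pics/a4.png

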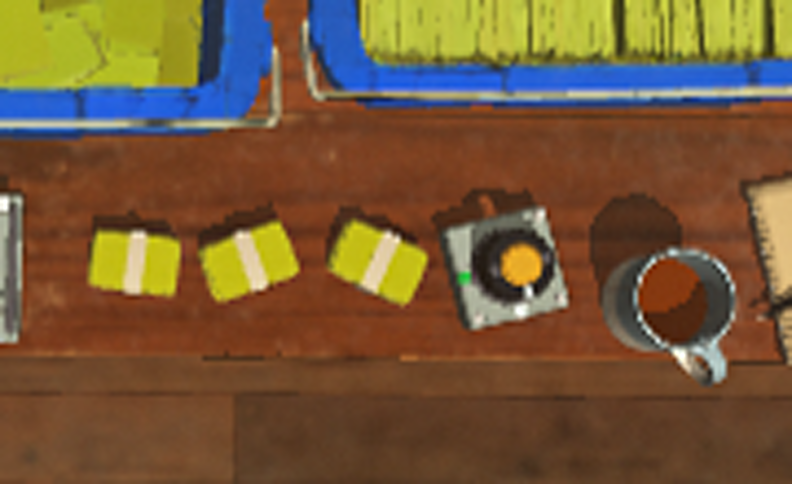

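View pics/a5.png

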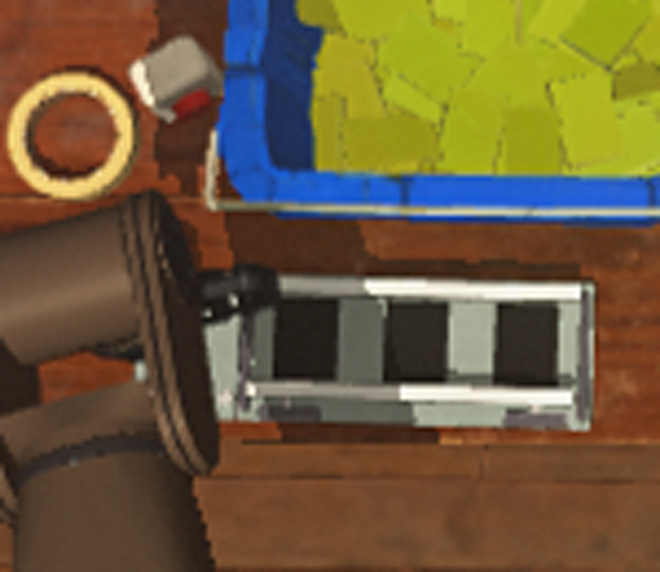

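```bash
python3 -m crank '[[-1,3,-2.4,0,0,0,0],[-1,3,-2.4,0,0,0,0],[-1,0,0,0,0,0,6.6],[-1,0,0,4,0,0,6.5],[-1,0,0,0,0,0,0]]' 
python3 -c "
from h import *
need([.4918,.2895,.054],0)
c=snap('side'); im=c['color'][:,:,::-1]
cv2.imwrite('pics/a6.png',cv2.resize(im[180:320,200:380],None,fx=4.4,fy=4.4,interpolation=cv2.INTER_CUBIC))"
```

```text
time: 10.5
eef_pos: [0.488, 0.2895, 0.2001]
tcp_rot: [1.0, 0.005, -0.005, 0.002]
contact_force: [-1.5, 0.2, -1.0]
opening: 1.0
t 10.5 pos [0.488  0.2895 0.2001] F [-1.5  0.2 -1. ] open 1.0
x [ 1.     0.009 -0.01 ] y [ 0.009 -1.     0.004] z [-0.01  -0.004 -1.   ] q [ 0.357  0.101  1.883 -0.     1.168  1.919]
SHIFT cm [ 0.52 -0.05 14.61] yaw 0.5
TURN rotvec deg [0.23 0.55 0.52]
```

View pics/a6.png

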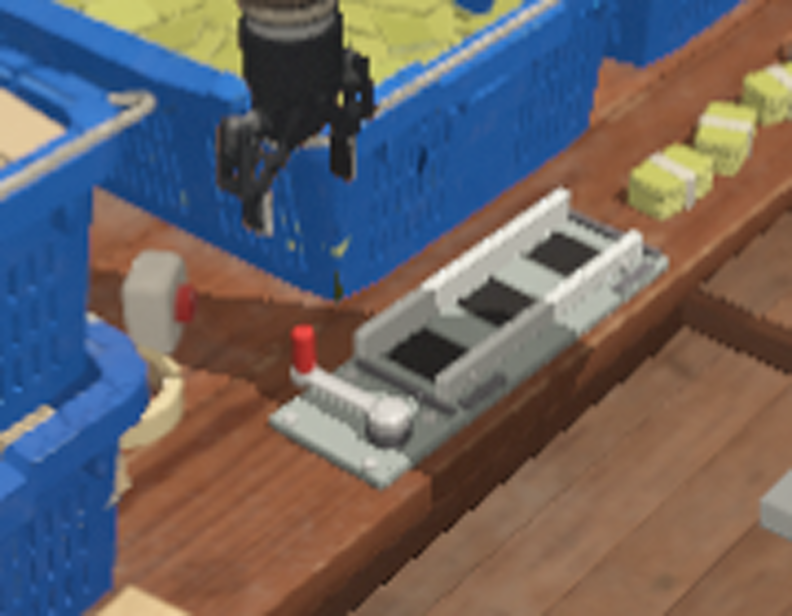

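```bash
python3 -m crank '[[0.2,0.4,-0.05,3,0,0,0],[0.2,0,0,4,0,0,0],[0.2,0,0,2,0,0,0],[0.2,0,0,0,0,0,0],[0.2,0,0,0,0,0,0]]' 
python3 -c "
from h import *
need([.4918,.2895,.060],0)
c=snap('side'); im=c['color'][:,:,::-1]
cv2.imwrite('pics/a7.png',cv2.resize(im[220:300,240:340],None,fx=7,fy=7,interpolation=cv2.INTER_CUBIC))"
```

```text
time: 11.05
eef_pos: [0.4958, 0.2918, 0.1172]
tcp_rot: [1.0, 0.005, 0.001, -0.0]
contact_force: [0.3, 0.9, 1.2]
opening: 0.396
t 11.05 pos [0.4958 0.2918 0.1172] F [0.3 0.9 1.2] open 0.396
x [1.    0.009 0.002] y [ 0.009 -1.    -0.001] z [ 0.002  0.001 -1.   ] q [ 0.356  0.212  1.923 -0.     1.004  1.917]
SHIFT cm [-0.42  0.23  5.72] yaw 0.5
TURN rotvec deg [-0.04 -0.12  0.53]
```

View pics/a7.png

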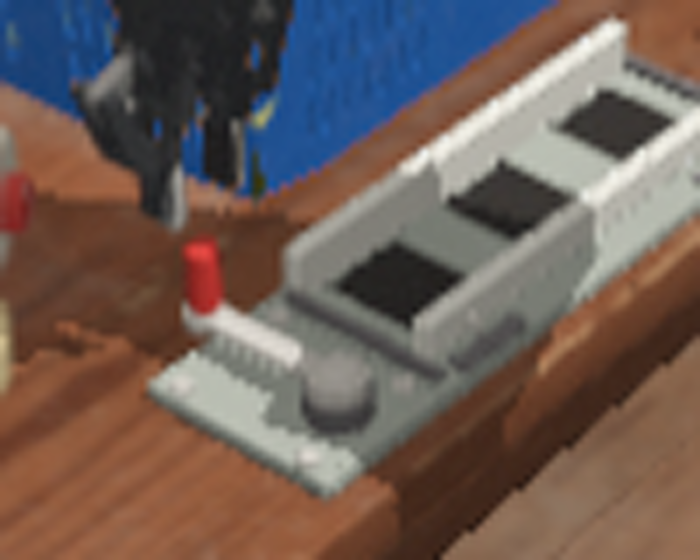

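```bash
python3 -m crank '[[0.2,-0.35,0.2,2,0,0,0],[0.2,0,0,2,0,0,0],[0.2,0,0,1.7,0,0,0],[0.2,0,0,0,0,0,0],[0.2,0,0,0,0,0,0]]' 
python3 -m crank '[[1,0,0,0,0,0,0],[1,0,0,0,0,0,0],[1,0,0,0,0,0,0]]' 25
python3 -c "
from h import *
need([.4918,.2895,.060],0)"
```

```text
time: 11.6
eef_pos: [0.4927, 0.2902, 0.0603]
tcp_rot: [1.0, 0.004, 0.001, -0.001]
contact_force: [-0.1, 0.0, 0.5]
opening: 0.401
time: 11.9
eef_pos: [0.4931, 0.2905, 0.0607]
tcp_rot: [1.0, 0.004, 0.002, -0.001]
contact_force: [-1.2, -0.2, 5.7]
opening: 0.204
t 11.9 pos [0.4931 0.2905 0.0607] F [-1.2 -0.2  5.7] open 0.204
x [1.    0.008 0.004] y [ 0.008 -1.    -0.002] z [ 0.004  0.002 -1.   ] q [0.355 0.29  1.952 0.    0.896 1.918]
SHIFT cm [-0.13  0.1   0.07] yaw 0.5
TURN rotvec deg [-0.09 -0.23  0.46]
```

```bash
python3 -m crank '[[1,-0.09,-1.26,0,0,0,-8.5],[1,-0.09,-1.26,0,0,0,-8.5],[1,-0.09,-1.26,0,0,0,-8.5],[1,0,0,0,0,0,0]]' 
python3 -m crank '[[1,-0.09,-1.26,0,0,0,-8.5],[1,-0.09,-1.26,0,0,0,-8.5],[1,-0.09,-1.26,0,0,0,-8.5],[1,-0.09,-1.26,0,0,0,-8.5],[1,0,0,0,0,0,0]]' 
python3 -c "
from h import *
need([.408,.375,.060],90)"
```

```text
time: 12.3
eef_pos: [0.4842, 0.3282, 0.0607]
tcp_rot: [0.974, 0.227, 0.002, -0.0]
contact_force: [0.2, -0.6, 5.7]
opening: 0.2
time: 12.8
eef_pos: [0.4499, 0.3645, 0.0607]
tcp_rot: [0.865, 0.502, 0.002, 0.0]
contact_force: [0.1, 0.2, 5.2]
opening: 0.202
t 12.8 pos [0.4499 0.3645 0.0607] F [0.1 0.2 5.2] open 0.202
x [0.497 0.868 0.004] y [ 0.868 -0.497  0.002] z [ 0.004  0.002 -1.   ] q [ 0.506  0.303  1.935 -0.     0.9    1.026]
SHIFT cm [-1.17 -4.15  0.05] yaw 60.2
TURN rotvec deg [  0.19  -0.17 -29.77]
```

```bash
python3 -m crank '[[1,-0.08,-1.17,0,0,0,-7.9],[1,-0.08,-1.17,0,0,0,-7.9],[1,-0.08,-1.17,0,0,0,-7.9],[1,-0.05,-0.8,0,0,0,-5.4],[1,0,0,0,0,0,0]]' 
python3 -c "
from h import *
need([.408,.375,.060],90)"
```

```text
time: 13.3
eef_pos: [0.4116, 0.3755, 0.0608]
tcp_rot: [0.712, 0.702, 0.005, 0.003]
contact_force: [10.3, 0.1, -1.1]
opening: 0.199
t 13.3 pos [0.4116 0.3755 0.0608] F [10.3  0.1 -1.1] open 0.199
x [0.014 1.    0.004] y [ 1.    -0.014  0.011] z [ 0.011  0.004 -1.   ] q [ 0.558  0.258  1.992 -0.003  0.88   0.575]
SHIFT cm [-0.05 -0.36  0.07] yaw 89.2
TURN rotvec deg [ 0.64 -0.23 -0.82]
```

```bash
python3 -m crank '[[0.2,0,0,0,0,0,0],[0.2,0,0,0,0,0,0],[0.2,0,0,-3,0,0,0],[0.2,0,0,-5,0,0,0],[0.2,0,0,-5,0,0,0]]' 
python3 -m crank '[[-1,-4.5,0.5,0,0,0,0],[-1,-4.5,0.5,0,0,0,0],[-1,-4.5,0.5,0,0,0,0],[-1,-4.5,0.5,0,0,0,0],[-1,-4.5,0.5,0,0,0,0]]' 
python3 -m crank '[[-1,-4.5,0,0,0,0,0],[-1,-4.5,0,0,0,0,0],[-1,-4.5,0,0,0,0,0],[-1,0,0,0,0,0,0]]' 
python3 -c "
from h import *
st()
c=snap('top'); im=c['color'][:,:,::-1]
cv2.imwrite('pics/b1.png',cv2.resize(im[150:260,170:350],None,fx=4.4,fy=4.4,interpolation=cv2.INTER_CUBIC))"
```

```text
time: 13.8
eef_pos: [0.4065, 0.3737, 0.1884]
tcp_rot: [0.713, 0.701, -0.002, -0.001]
contact_force: [1.6, 0.7, 0.3]
opening: 0.401
time: 14.3
eef_pos: [0.4283, 0.1476, 0.1882]
tcp_rot: [0.713, 0.702, -0.0, -0.0]
contact_force: [2.0, -0.5, 0.9]
opening: 1.001
time: 14.7
eef_pos: [0.4265, 0.01, 0.1884]
tcp_rot: [0.715, 0.699, -0.0, 0.0]
contact_force: [-0.0, -0.1, 0.7]
opening: 1.001
t 14.7 pos [0.4265 0.01   0.1884] F [-0.  -0.1  0.7] open 1.001
x [ 0.023  1.    -0.001] y [ 1.    -0.023 -0.   ] z [-0.    -0.001 -1.   ] q [-2.150e-01 -2.280e-01  2.217e+00 -1.000e-03  1.153e+00 -1.910e-01]
```

View pics/b1.png

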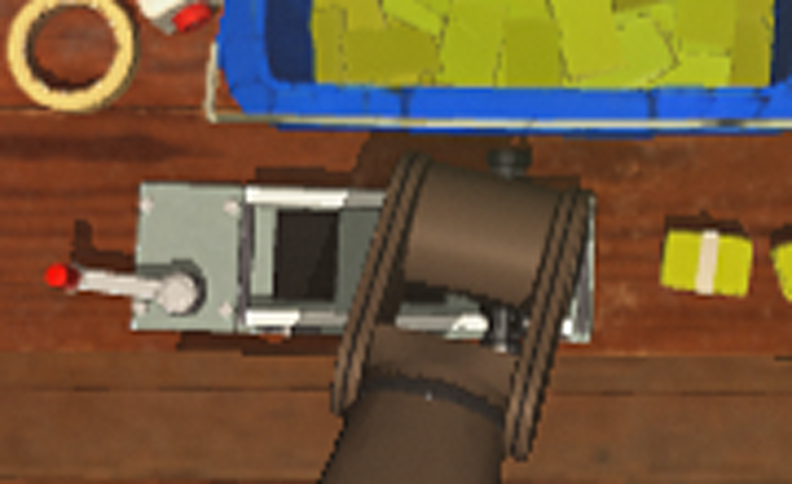

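```bash
cat >> h.py <<'E'
from scipy.optimize import minimize
def box(T,z0=0): return np.r_[tf(T,np.array(rect(-.0245,.0245,-.036,.036,z0))),tf(T,np.array(rect(-.0245,.0245,-.036,.036,z0+.034)))]
def fitbundles(c,cam='top',z0=0,pmin=.3):
    out=[]
    for d in trace('bundle1',cam):
        if d['p']<pmin: continue
        m=d['pixels'].astype(np.uint8); ys,xs=np.nonzero(m)
        x0,y0=xs.min()-6,ys.min()-6; f=8
        M=cv2.resize(m[y0:ys.max()+7,x0:xs.max()+7],None,fx=f,fy=f,interpolation=cv2.INTER_LINEAR)
        w=toworld(c,[xs.mean(),ys.mean()],z0+.03)[0]
        def cost(v):
            p=(topix(c,box(pose(*v),z0))-[x0,y0]+.5)*f
            h=cv2.convexHull(p.astype(np.float32)); q=np.zeros_like(M); cv2.fillConvexPoly(q,np.round(h).astype(np.int32),1)
            return 1-(q&M).sum()/max(1,(q|M).sum())
        best=None
        for a in np.radians(range(0,180,30)):
            r=minimize(cost,[w[0],w[1],a],method='Nelder-Mead',options=dict(initial_simplex=[[w[0],w[1],a],[w[0]+.01,w[1],a],[w[0],w[1]+.01,a],[w[0],w[1],a+.3]],maxiter=120))
            if best is None or r.fun<best.fun: best=r
        v=best.x; out.append(v); print('bundle p',round(d['p'],2),'xy',np.round(v[:2],4),'own-yaw deg(mod180; long axis=+90)',round(np.degrees(v[2])%180,1),'iou',round(1-best.fun,3),'px',m.sum())
    return out
E
python3 - <<'E'
from h import *
fitbundles(snap('top'))
E
```

```text
bundle p 0.77 xy [ 0.434  -0.1347] own-yaw deg(mod180; long axis=+90) 170.8 iou 0.894 px 287
bundle p 0.75 xy [ 0.4366 -0.3313] own-yaw deg(mod180; long axis=+90) 154.9 iou 0.871 px 283
bundle p 0.51 xy [ 0.4354 -0.2276] own-yaw deg(mod180; long axis=+90) 20.9 iou 0.831 px 250
```

```bash
python3 -m crank '[[-1,-4.8,0.5,0,0,0,0],[-1,-4.8,0.5,0,0,0,0],[-1,-4.8,0,2,0,0,5],[-1,0,0,4,0,0,0],[-1,0,0,0,0,0,0]]' 
python3 -c "
from h import *
need([.434,-.1345,.021],84.5)"
```

```text
time: 15.35
eef_pos: [0.4313, -0.1258, 0.1241]
tcp_rot: [0.743, 0.67, -0.002, -0.006]
contact_force: [-1.2, 0.6, -1.1]
opening: 1.0
t 15.35 pos [ 0.4313 -0.1258  0.1241] F [-1.2  0.6 -1.1] open 1.0
x [0.103 0.995 0.005] y [ 0.995 -0.103 -0.011] z [-0.01   0.006 -1.   ] q [-5.110e-01 -6.900e-02  2.209e+00  1.000e-03  1.014e+00 -4.080e-01]
SHIFT cm [-0.89  0.47 10.3 ] yaw 84.1
TURN rotvec deg [-0.63 -0.31 -0.43]
```

```bash
python3 -m crank '[[-1,-0.7,0.2,3,0,0,0],[-1,0,0,3,0,0,0],[-1,0,0,1,0,0,0],[-1,0,0,0,0,0,0],[-1,0,0,0,0,0,0]]' 
python3 -c "
from h import *
need([.434,-.1345,.021],84.5)"
```

```text
time: 15.85
eef_pos: [0.4369, -0.135, 0.0605]
tcp_rot: [0.742, 0.67, 0.0, 0.001]
contact_force: [0.6, -0.1, -0.1]
opening: 0.998
t 15.85 pos [ 0.4369 -0.135   0.0605] F [ 0.6 -0.1 -0.1] open 0.998
x [ 0.102  0.995 -0.001] y [ 0.995 -0.102  0.002] z [ 0.002 -0.001 -1.   ] q [-0.522  0.058  2.225  0.     0.857 -0.421]
SHIFT cm [ 0.02 -0.3   3.95] yaw 84.2
TURN rotvec deg [ 0.09  0.03 -0.33]
```

```bash
python3 -m crank '[[-1,0,-0.25,2,0,0,0],[-1,0,0,1.8,0,0,0],[-1,0,0,0,0,0,0],[1,0,0,0,0,0,0],[1,0,0,0,0,0,0]]' 50
python3 -m crank '[[1,0,0,0,0,0,0],[1,0,0,0,0,0,0],[1,0,0,-2,0,0,0],[1,0,0,-4,0,0,0],[1,0,0,0,0,0,0]]' 50
python3 -c "
from h import *
need([.434,-.1345,.08],84.5)"
```

```text
time: 16.35
eef_pos: [0.4347, -0.1358, 0.0228]
tcp_rot: [0.743, 0.67, 0.001, 0.002]
contact_force: [0.1, 0.5, 0.4]
opening: 0.691
time: 16.85
eef_pos: [0.4365, -0.137, 0.0858]
tcp_rot: [0.743, 0.67, 0.002, 0.005]
contact_force: [0.2, -1.3, -1.1]
opening: 0.527
t 16.85 pos [ 0.4365 -0.137   0.0858] F [ 0.2 -1.3 -1.1] open 0.527
x [ 0.103  0.995 -0.004] y [ 0.995 -0.103  0.009] z [ 0.009 -0.005 -1.   ] q [-0.526  0.006  2.22  -0.     0.905 -0.423]
SHIFT cm [ 0.22 -0.28  0.57] yaw 84.1
TURN rotvec deg [ 0.53  0.24 -0.43]
```

```bash
python3 -m crank '[[1,4,-0.4,-4,0,0,0],[1,4.8,-0.5,0,0,0,0],[1,4.8,-0.5,0,0,0,0],[1,4.8,-0.5,0,0,0,0],[1,4.8,-0.5,0,0,0,0]]' 
python3 -m crank '[[1,4.8,-0.5,0,0,0,0],[1,4.8,-0.5,0,0,0,0],[1,0,0,0,0,0,8.5],[1,0,0,0,0,0,8.5],[1,0,0,0,0,0,8.5]]' 
python3 -m crank '[[1,0,0,0,0,0,8.5],[1,0,0,0,0,0,8.5],[1,0,0,0,0,0,8.5],[1,0,0,0,0,0,8.5],[1,0,0,0,0,0,8.5]]' 
python3 -m crank '[[1,0,0,0,0,0,8.5],[1,0,0,0,0,0,8.5],[1,0,0,0,0,0,0]]' 
python3 -c "
from h import *
need([.4365,.1925,.034],-1)"
```

```text
time: 17.35
eef_pos: [0.4323, 0.095, 0.1155]
tcp_rot: [0.743, 0.669, -0.0, -0.0]
contact_force: [0.9, -0.1, -2.1]
opening: 0.522
time: 17.85
eef_pos: [0.4323, 0.1903, 0.1149]
tcp_rot: [0.873, 0.487, -0.001, -0.0]
contact_force: [-0.9, -0.0, -1.2]
opening: 0.523
time: 18.35
eef_pos: [0.4325, 0.1895, 0.115]
tcp_rot: [0.991, 0.137, -0.001, 0.0]
contact_force: [-0.1, 0.2, -2.2]
opening: 0.525
time: 18.65
eef_pos: [0.4326, 0.1895, 0.1151]
tcp_rot: [1.0, -0.008, -0.001, 0.0]
contact_force: [-0.1, 0.4, -2.0]
opening: 0.522
t 18.65 pos [0.4326 0.1895 0.1151] F [-0.1  0.4 -2. ] open 0.522
x [ 1.    -0.016 -0.002] y [-0.016 -1.     0.001] z [-0.002 -0.001 -1.   ] q [ 0.198 -0.005  2.166 -0.     0.982  1.785]
SHIFT cm [ 0.41 -0.31  8.11] yaw -0.9
TURN rotvec deg [0.03 0.12 0.07]
```

```bash
python3 -m crank '[[1,0.4,-0.3,2,0,0,0],[1,0,0,2,0,0,0],[1,0,0,0,0,0,0],[1,0,0,0,0,0,0]]' 
python3 -c "
from h import *
need([.4365,.1925,.034],-1)
c=snap('side')
T=pose(.434,.1025,-.017)
S=[(tf(T,rect(.043,.06,-.133,.133,.042)),(0,0,255)),(tf(T,rect(-.06,-.043,-.133,.133,.036)),(0,255,255)),(tf(pose(.4375,.1925,-.017+np.pi/2),rect(-.0245,.0245,-.036,.036,.054)),(255,0,255))]
overlay(c,S,'b2',(240,190,360,290),6.5)"
```

```text
time: 19.05
eef_pos: [0.4368, 0.1926, 0.0758]
tcp_rot: [1.0, -0.007, -0.001, 0.0]
contact_force: [0.1, -0.1, -1.2]
opening: 0.523
t 19.05 pos [0.4368 0.1926 0.0758] F [ 0.1 -0.1 -1.2] open 0.523
x [ 1.    -0.015 -0.002] y [-0.015 -1.     0.   ] z [-0.002 -0.    -1.   ] q [ 0.202  0.075  2.171 -0.     0.897  1.788]
SHIFT cm [-0.03  0.    4.18] yaw -0.8
TURN rotvec deg [0.03 0.11 0.16]
```

View pics/b2.png

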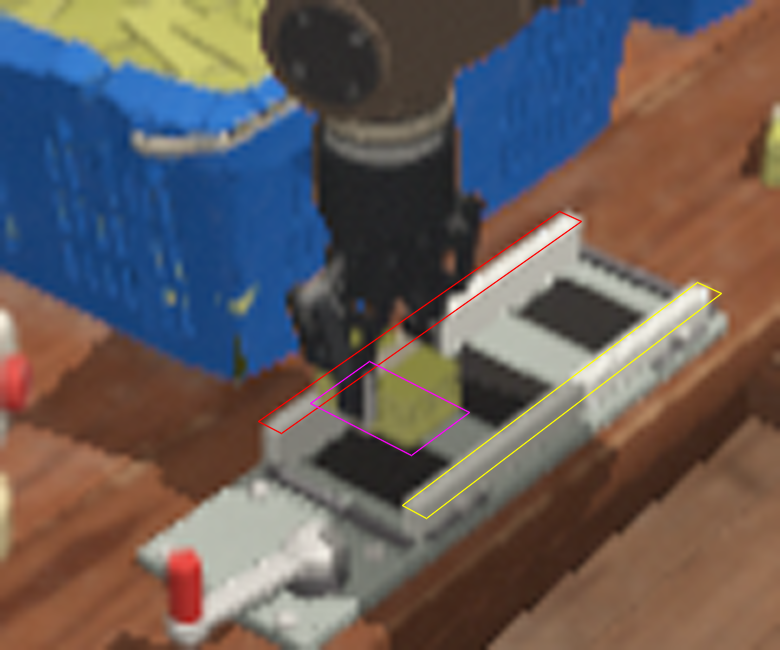

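```bash
python3 -m crank '[[1,0,0,2,0,0,0],[1,0,0,1.2,0,0,0],[1,0,0,0.7,0,0,0],[1,0,0,0,0,0,0],[1,0,0,0,0,0,0]]' 
python3 -c "
from h import *
need([.4365,.1925,.034],-1)"
```

```text
time: 19.6
eef_pos: [0.4379, 0.1928, 0.0377]
tcp_rot: [1.0, -0.008, 0.0, -0.0]
contact_force: [-0.1, -0.0, -1.8]
opening: 0.522
t 19.6 pos [0.4379 0.1928 0.0377] F [-0.1 -0.  -1.8] open 0.522
x [ 1.    -0.016  0.   ] y [-0.016 -1.    -0.   ] z [ 0.  0. -1.] q [0.202 0.149 2.179 0.    0.813 1.789]
SHIFT cm [-0.14  0.03  0.37] yaw -0.9
TURN rotvec deg [-0.01 -0.03  0.07]
```

```bash
python3 -m crank '[[1,-0.1,0,0.25,0,0,0],[1,0,0,0.1,0,0,0],[1,0,0,0,0,0,0]]' 
python3 -c "
from h import *
need([.4365,.1925,.034],-1)"
```

```text
time: 19.9
eef_pos: [0.4371, 0.1929, 0.0349]
tcp_rot: [1.0, -0.008, 0.0, -0.0]
contact_force: [-2.1, 0.4, 4.4]
opening: 0.522
t 19.9 pos [0.4371 0.1929 0.0349] F [-2.1  0.4  4.4] open 0.522
x [ 1.    -0.016  0.001] y [-0.016 -1.    -0.   ] z [ 0.001  0.    -1.   ] q [ 0.203  0.153  2.181 -0.     0.806  1.79 ]
SHIFT cm [-0.06  0.04  0.09] yaw -0.9
TURN rotvec deg [-0.   -0.04  0.06]
```

```bash
python3 -m crank '[[-0.5,0,0,0,0,0,0],[-0.5,0,0,0,0,0,0],[-0.5,0,0,0,0,0,0],[-0.5,0,0,-2,0,0,0],[-0.5,0,0,-5,0,0,0]]' 
python3 -m crank '[[-1,0,4.5,-5,0,0,0],[-1,0,4.5,0,0,0,0],[-1,0,4.8,0,0,0,0],[-1,0,4.8,0,0,0,0],[-1,0,4.8,0,0,0,0]]' 
python3 -m crank '[[-1,0,4.8,0,0,0,0],[-1,0,0,0,0,0,-8.5],[-1,0,0,0,0,0,-8.5],[-1,0,0,0,0,0,-8.5],[-1,0,0,0,0,0,-8.5]]' 
python3 -c "
from h import *
need([.4354,-.2276,.021],110)
c=snap('top'); fitbundles(c)
im=c['color'][:,:,::-1]
cv2.imwrite('pics/b3.png',cv2.resize(im[150:260,170:400],None,fx=3.4,fy=3.4,interpolation=cv2.INTER_CUBIC))
c=snap('side'); im=c['color'][:,:,::-1]
cv2.imwrite('pics/b4.png',cv2.resize(im[190:290,240:360],None,fx=6,fy=6,interpolation=cv2.INTER_CUBIC))"
```

```text
time: 20.4
eef_pos: [0.4327, 0.1918, 0.1001]
tcp_rot: [1.0, -0.008, -0.006, 0.001]
contact_force: [1.1, -0.1, 0.2]
opening: 0.746
time: 20.9
eef_pos: [0.4326, -0.0314, 0.1413]
tcp_rot: [1.0, -0.008, 0.001, 0.0]
contact_force: [1.3, -0.1, -0.7]
opening: 1.0
time: 21.4
eef_pos: [0.4319, -0.078, 0.1409]
tcp_rot: [0.958, 0.287, 0.0, -0.0]
contact_force: [0.5, 0.6, -0.0]
opening: 0.999
t 21.4 pos [ 0.4319 -0.078   0.1409] F [ 0.5  0.6 -0. ] open 0.999
x [0.835 0.55  0.   ] y [ 0.55  -0.835 -0.   ] z [ 0.  0. -1.] q [-0.411 -0.129  2.228  0.     1.042  0.578]
SHIFT cm [-7.94 12.68 11.99] yaw 33.4
TURN rotvec deg [ -0.    -0.   -76.64]
bundle p 0.86 xy [ 0.4581 -0.3429] own-yaw deg(mod180; long axis=+90) 144.1 iou 0.836 px 273
bundle p 0.67 xy [0.4368 0.1942] own-yaw deg(mod180; long axis=+90) 88.9 iou 0.884 px 294
bundle p 0.65 xy [ 0.4361 -0.2275] own-yaw deg(mod180; long axis=+90) 20.6 iou 0.86 px 260
```

View pics/b3.png

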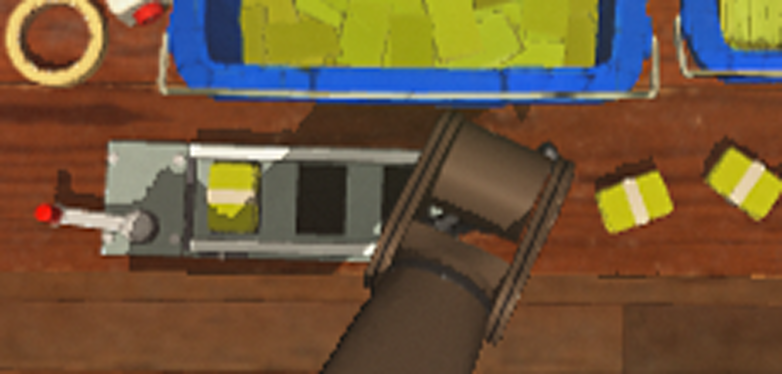

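View pics/b4.png

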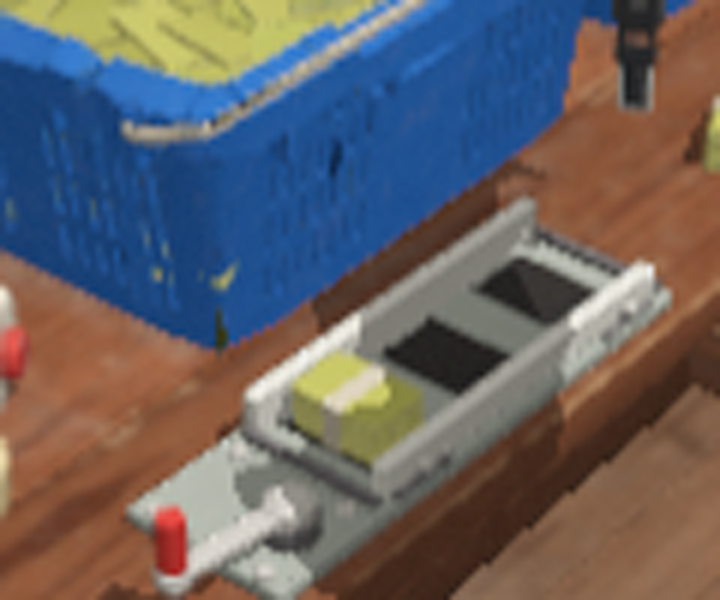

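```bash
python3 -m crank '[[-1,-2.65,4.1,0,0,0,0],[-1,-2.65,4.2,0,0,0,0],[-1,-2.65,4.2,0,0,0,0],[-1,0,0,0,0,0,-8.5],[-1,0,0,0,0,0,-8.5]]' 
python3 -m crank '[[-1,0,0,0,0,0,-8.5],[-1,0,0,0,0,0,-8.5],[-1,0,0,0,0,0,-8.5],[-1,0,0,0,0,0,-8.5],[-1,0,0,0,0,0,-8.5]]' 
python3 -m crank '[[-1,0,0,0,0,0,-8.5],[-1,0,0,0,0,0,-7.6],[-1,0,0,4,0,0,0],[-1,0,0,1.5,0,0,0],[-1,0,0,0,0,0,0]]' 
python3 -c "
from h import *
need([.4357,-.2275,.021],109.5)
c=snap('side'); im=c['color'][:,:,::-1]
cv2.imwrite('pics/b5.png',cv2.resize(im[150:260,300:420],None,fx=6,fy=6,interpolation=cv2.INTER_CUBIC))"
```

```text
time: 22.05
eef_pos: [0.4335, -0.2276, 0.141]
tcp_rot: [0.906, 0.423, 0.0, 0.0]
contact_force: [-0.8, 1.0, -0.6]
opening: 0.999
time: 22.55
eef_pos: [0.4336, -0.2257, 0.1409]
tcp_rot: [0.69, 0.724, -0.0, -0.0]
contact_force: [0.7, -0.1, -0.9]
opening: 1.002
time: 23.05
eef_pos: [0.4318, -0.2243, 0.0832]
tcp_rot: [0.584, 0.812, 0.0, -0.003]
contact_force: [-0.6, 0.9, 1.2]
opening: 1.002
t 23.05 pos [ 0.4318 -0.2243  0.0832] F [-0.6  0.9  1.2] open 1.002
x [-0.318  0.948  0.005] y [ 0.948  0.318 -0.003] z [-0.005  0.004 -1.   ] q [-0.688  0.084  2.145  0.     0.919 -1.011]
SHIFT cm [-0.46  0.28  6.22] yaw 108.5
TURN rotvec deg [-0.19 -0.31 -0.99]
```

View pics/b5.png

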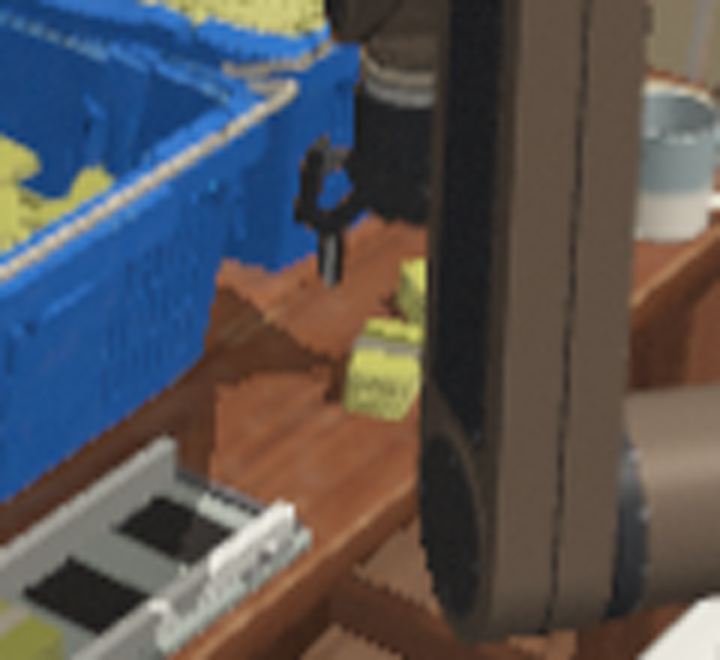

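```bash
python3 -m crank '[[-1,-0.35,0.2,3,0,0,0],[-1,0,0,2,0,0,-0.5],[-1,0,0,1.1,0,0,0],[-1,0,0,0,0,0,0],[-1,0,0,0,0,0,0]]' 
python3 -m crank '[[1,0,0,0,0,0,0],[1,0,0,0,0,0,0],[1,0,0,0,0,0,0],[1,0,0,0,0,0,0]]' 50
python3 -c "
from h import *
need([.4357,-.2275,.021],109.5)"
```

```text
time: 23.6
eef_pos: [0.4374, -0.2291, 0.0261]
tcp_rot: [0.58, 0.815, -0.0, 0.001]
contact_force: [-0.1, -0.6, -0.2]
opening: 1.0
time: 24.0
eef_pos: [0.4375, -0.2292, 0.0262]
tcp_rot: [0.58, 0.815, -0.0, 0.001]
contact_force: [0.4, -0.0, 4.6]
opening: 0.522
t 24.0 pos [ 0.4375 -0.2292  0.0262] F [ 0.4 -0.   4.6] open 0.522
x [-0.328  0.945 -0.002] y [0.945 0.328 0.001] z [ 0.002 -0.001 -1.   ] q [-0.688  0.202  2.145  0.     0.792 -1.023]
SHIFT cm [ 0.22 -0.12  0.52] yaw 109.1
TURN rotvec deg [ 0.08  0.12 -0.35]
```

```bash
python3 -m crank '[[1,0,0,-3,0,0,0],[1,0,0,-5,0,0,0],[1,4.4,1.5,0,0,0,-5],[1,0,0,0,0,0,-8.5],[1,0,0,0,0,0,-8.5]]' 
python3 -m crank '[[1,0,0,0,0,0,-8.5],[1,0,0,0,0,0,-8.5],[1,0,0,0,0,0,-8.5],[1,0,0,0,0,0,-8.5],[1,0,0,0,0,0,-8.5]]' 
python3 -m crank '[[1,0,0,0,0,0,-5.9],[1,0,0,0,0,0,0]]' 
python3 -c "
from h import *
need([.435,.1025,.038],179)"
```

```text
time: 24.5
eef_pos: [0.4358, -0.1806, 0.1049]
tcp_rot: [0.41, 0.912, 0.0, -0.0]
contact_force: [0.7, -0.1, -2.7]
opening: 0.522
time: 25.0
eef_pos: [0.4357, -0.1816, 0.1044]
tcp_rot: [0.052, 0.999, 0.0, -0.001]
contact_force: [0.3, -0.8, -1.2]
opening: 0.524
time: 25.2
eef_pos: [0.4358, -0.1816, 0.1044]
tcp_rot: [0.004, 1.0, 0.0, -0.001]
contact_force: [0.5, 0.6, -1.4]
opening: 0.519
t 25.2 pos [ 0.4358 -0.1816  0.1044] F [ 0.5  0.6 -1.4] open 0.519
x [-1.     0.008  0.001] y [0.008 1.    0.001] z [-0.001  0.001 -1.   ] q [-0.61   0.012  2.172 -0.     0.958 -2.173]
SHIFT cm [ 0.3  28.41  6.66] yaw 179.5
TURN rotvec deg [ 0.04 -0.07  0.55]
```

```bash
python3 -m crank '[[1,0.05,4.73,0,0,0,0.5],[1,0.05,4.73,0,0,0,0],[1,0.05,4.73,0,0,0,0],[1,0.05,4.73,0,0,0,0],[1,0.05,4.73,0,0,0,0]]' 
python3 -m crank '[[1,0.05,4.73,0,0,0,0],[1,0,0,0,0,0,0],[1,0,0,3,0,0,0],[1,0,0,0,0,0,0]]' 
python3 -c "
from h import *
need([.435,.1025,.038],179)
c=snap('side'); im=c['color'][:,:,::-1]
cv2.imwrite('pics/b6.png',cv2.resize(im[190:290,240:360],None,fx=6,fy=6,interpolation=cv2.INTER_CUBIC))"
```

```text
time: 25.7
eef_pos: [0.4368, 0.0562, 0.105]
tcp_rot: [0.01, 1.0, -0.0, 0.0]
contact_force: [1.1, 0.3, -1.3]
opening: 0.523
time: 26.1
eef_pos: [0.4343, 0.1019, 0.0718]
tcp_rot: [0.009, 1.0, -0.0, -0.004]
contact_force: [-0.8, -1.0, -1.4]
opening: 0.521
t 26.1 pos [0.4343 0.1019 0.0718] F [-0.8 -1.  -1.4] open 0.521
x [-1.     0.017  0.008] y [ 0.017  1.    -0.   ] z [-0.008 -0.    -1.   ] q [ 2.000e-03  1.600e-02  2.242e+00 -0.000e+00  8.920e-01 -1.551e+00]
SHIFT cm [-0.09  0.06  3.38] yaw 179.0
TURN rotvec deg [-0.02 -0.47  0.01]
```

View pics/b6.png

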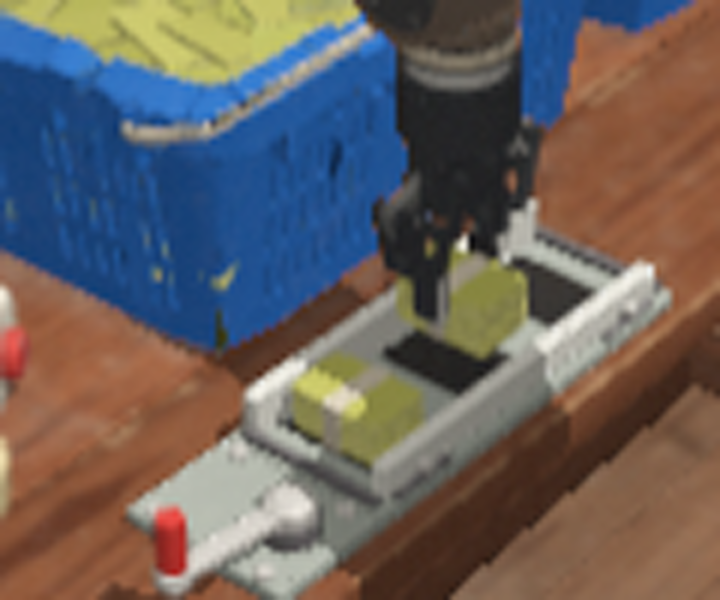

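```bash
python3 -m crank '[[1,-0.25,0,2,0,0,0],[1,0,0,1,0,0,0],[1,0,0,0.2,0,0,0],[1,0,0,0,0,0,0]]' 
python3 -c "
from h import *
need([.437,.1025,.038],179)"
```

```text
time: 26.55
eef_pos: [0.4401, 0.1014, 0.0432]
tcp_rot: [0.009, 1.0, 0.0, -0.0]
contact_force: [-0.7, -0.8, -2.3]
opening: 0.518
t 26.55 pos [0.4401 0.1014 0.0432] F [-0.7 -0.8 -2.3] open 0.518
x [-1.     0.018  0.001] y [0.018 1.    0.   ] z [-0.001  0.    -1.   ] q [ 1.000e-03  8.200e-02  2.241e+00  0.000e+00  8.190e-01 -1.552e+00]
SHIFT cm [0.31 0.11 0.52] yaw 179.0
TURN rotvec deg [ 0.   -0.03 -0.01]
```

```bash
python3 -m crank '[[1,0.25,0.1,0.3,0,0,0],[1,0,0,0.15,0,0,0],[1,0,0,0,0,0,0]]' 
python3 -m crank '[[-0.5,0,0,0,0,0,0],[-0.5,0,0,0,0,0,0],[-0.5,0,0,0,0,0,0]]' 
python3 -c "
from h import *
need([.437,.1025,.038],179)"
```

```text
time: 26.85
eef_pos: [0.4376, 0.1028, 0.0387]
tcp_rot: [0.008, 1.0, -0.0, 0.0]
contact_force: [-0.5, 0.2, -2.5]
opening: 0.52
time: 27.15
eef_pos: [0.438, 0.1028, 0.0389]
tcp_rot: [0.008, 1.0, 0.0, 0.0]
contact_force: [-0.3, -0.2, -0.4]
opening: 0.753
t 27.15 pos [0.438  0.1028 0.0389] F [-0.3 -0.2 -0.4] open 0.753
x [-1.     0.016 -0.001] y [0.016 1.    0.   ] z [ 0.001  0.    -1.   ] q [ 0.004  0.087  2.246  0.     0.807 -1.55 ]
SHIFT cm [ 0.1  -0.03  0.09] yaw 179.1
TURN rotvec deg [0.   0.05 0.06]
```

```bash
python3 -m crank '[[-0.5,0,0,-3,0,0,0],[-0.5,0,0,-5,0,0,0],[-1,0,-2,-3,0,0,8.5],[-1,0,0,0,0,0,8.5],[-1,0,0,0,0,0,8.5]]' 
python3 -m crank '[[-1,0,0,0,0,0,8.5],[-1,0,0,0,0,0,8.5],[-1,0,0,0,0,0,8.5],[-1,0,0,0,0,0,8.5],[-1,0,0,0,0,0,8.5]]' 
python3 -m crank '[[-1,0,0,0,0,0,8.5],[-1,0,0,0,0,0,8.5],[-1,0,0,0,0,0,8.5],[-1,0,0,0,0,0,8.5],[-1,0,0,0,0,0,6]]' 
python3 -c "
from h import *
c=snap('top'); f=fitbundles(c)
need([.458,-.343,.14],54)
im=c['color'][:,:,::-1]
cv2.imwrite('pics/b7.png',cv2.resize(im[150:260,170:400],None,fx=3.4,fy=3.4,interpolation=cv2.INTER_CUBIC))
fitbundles(snap('side'),'side')"
```

```text
time: 27.65
eef_pos: [0.4385, 0.0824, 0.1506]
tcp_rot: [0.232, 0.973, 0.0, 0.002]
contact_force: [-0.4, -0.0, 0.2]
opening: 1.003
time: 28.15
eef_pos: [0.4374, 0.0828, 0.1487]
tcp_rot: [0.569, 0.823, 0.0, 0.0]
contact_force: [-0.4, -0.2, -0.4]
opening: 1.002
time: 28.65
eef_pos: [0.4374, 0.0828, 0.1487]
tcp_rot: [0.815, 0.579, 0.0, 0.0]
contact_force: [-1.0, -0.7, 0.2]
opening: 1.0
bundle p 0.75 xy [ 0.4558 -0.3428] own-yaw deg(mod180; long axis=+90) 146.6 iou 0.786 px 257
t 28.75 pos [0.4374 0.0828 0.1487] F [ 0.3  0.1 -0.3] open 0.996
x [0.324 0.946 0.   ] y [ 0.946 -0.324  0.   ] z [ 0. -0. -1.] q [-0.042 -0.125  2.209 -0.     1.058  0.289]
SHIFT cm [-39.61  15.77   0.87] yaw 71.1
TURN rotvec deg [ 1.000e-02 -1.000e-02  1.707e+01]
bundle p 0.74 xy [ 0.4584 -0.3425] own-yaw deg(mod180; long axis=+90) 129.3 iou 0.849 px 197
bundle p 0.57 xy [0.4571 0.1739] own-yaw deg(mod180; long axis=+90) 66.5 iou 0.762 px 256
bundle p 0.56 xy [0.4511 0.0848] own-yaw deg(mod180; long axis=+90) 128.6 iou 0.642 px 196
bundle p 0.36 xy [0.6743 0.2796] own-yaw deg(mod180; long axis=+90) 39.6 iou 0.827 px 297
```

View pics/b7.png

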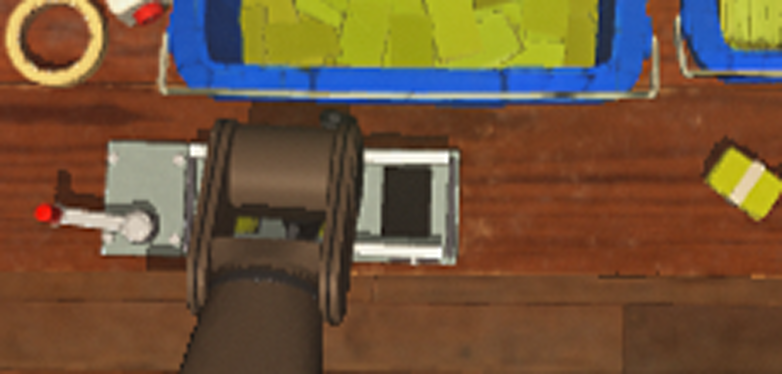

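```bash
python3 -m crank '[[-1,-4.4,1.75,0,0,0,0],[-1,-4.4,1.75,0,0,0,0],[-1,-4.4,1.75,0,0,0,0],[-1,-4.4,1.75,0,0,0,0],[-1,-4.4,1.75,0,0,0,0]]' 
python3 -m crank '[[-1,-4.4,1.75,0,0,0,0],[-1,-4.4,1.75,0,0,0,0],[-1,-4.4,1.75,0,0,0,0],[-1,-4.4,1.75,0,0,0,0],[-1,0,0,0,0,0,7]]' 
python3 -m crank '[[-1,0,0,3,0,0,6],[-1,0,0,3,0,0,0],[-1,0,0,0,0,0,0]]' 
python3 -c "
from h import *
need([.457,-.343,.021],58)
c=snap('side'); im=c['color'][:,:,::-1]
cv2.imwrite('pics/b8.png',cv2.resize(im[150:260,300:420],None,fx=6,fy=6,interpolation=cv2.INTER_CUBIC))"
```

```text
time: 29.35
eef_pos: [0.4466, -0.1546, 0.1477]
tcp_rot: [0.813, 0.582, -0.001, -0.003]
contact_force: [-2.9, 3.7, -0.7]
opening: 0.998
time: 29.85
eef_pos: [0.4577, -0.3486, 0.1491]
tcp_rot: [0.849, 0.528, -0.0, 0.002]
contact_force: [0.4, 0.2, 0.3]
opening: 1.002
time: 30.15
eef_pos: [0.4552, -0.3405, 0.0838]
tcp_rot: [0.874, 0.486, -0.001, -0.005]
contact_force: [-0.3, 0.8, -0.1]
opening: 1.001
t 30.15 pos [ 0.4552 -0.3405  0.0838] F [-0.3  0.8 -0.1] open 1.001
x [0.528 0.849 0.003] y [ 0.849 -0.528 -0.01 ] z [-0.007  0.007 -1.   ] q [-0.821  0.252  1.947 -0.     0.952 -0.264]
SHIFT cm [-0.13  0.35  6.28] yaw 58.1
TURN rotvec deg [-0.55 -0.15  0.13]
```

View pics/b8.png

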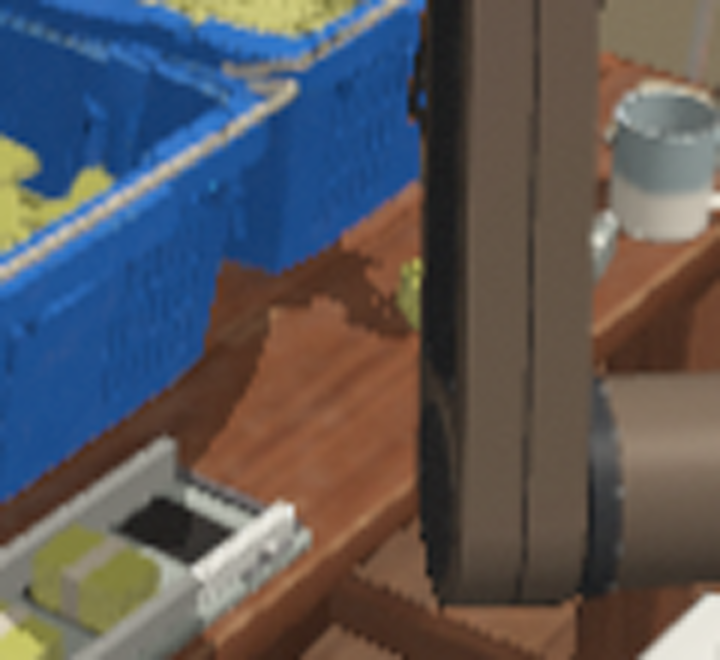

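```bash
python3 -m crank '[[-1,-0.1,0.1,3,0,0,0],[-1,0,0,2,0,0,0],[-1,0,0,1,0,0,0],[-1,0,0,0,0,0,0],[-1,0,0,0,0,0,0]]' 
python3 -c "
from h import *
need([.457,-.343,.022],58)"
```

```text
time: 30.7
eef_pos: [0.4589, -0.345, 0.0301]
tcp_rot: [0.874, 0.485, 0.0, 0.001]
contact_force: [-0.5, 1.2, -0.3]
opening: 1.0
t 30.7 pos [ 0.4589 -0.345   0.0301] F [-0.5  1.2 -0.3] open 1.0
x [ 0.529  0.849 -0.001] y [ 0.849 -0.529  0.002] z [ 0.002 -0.002 -1.   ] q [-0.821  0.345  1.951 -0.     0.844 -0.264]
SHIFT cm [ 0.07 -0.27  0.81] yaw 58.1
TURN rotvec deg [0.13 0.04 0.09]
```

```bash
python3 -m crank '[[-1,0,-0.2,0.6,0,0,0],[-1,0,0,0,0,0,0],[1,0,0,0,0,0,0],[1,0,0,0,0,0,0],[1,0,0,0,0,0,0]]' 50
python3 -m crank '[[1,0,0,0,0,0,0],[1,0,0,0,0,0,0],[1,0,0,0,0,0,0]]' 50
python3 -c "
from h import *
need([.457,-.343,.022],58)"
```

```text
time: 31.2
eef_pos: [0.4568, -0.3436, 0.0233]
tcp_rot: [0.874, 0.485, 0.0, 0.001]
contact_force: [-3.3, 1.0, 3.3]
opening: 0.527
time: 31.5
eef_pos: [0.4568, -0.3437, 0.0233]
tcp_rot: [0.874, 0.485, 0.0, 0.001]
contact_force: [-0.6, -0.7, 4.1]
opening: 0.522
t 31.5 pos [ 0.4568 -0.3437  0.0233] F [-0.6 -0.7  4.1] open 0.522
x [ 0.529  0.849 -0.   ] y [ 0.849 -0.529  0.001] z [ 0.001 -0.001 -1.   ] q [-0.822  0.352  1.957  0.     0.831 -0.265]
SHIFT cm [ 0.07 -0.03  0.13] yaw 58.1
TURN rotvec deg [0.08 0.02 0.05]
```

```bash
python3 -m crank '[[1,0,0,-3,0,0,0],[1,0,0,-5,0,0,0],[1,0,0,0,0,0,8.5],[1,0,0,0,0,0,8.5],[1,0,0,0,0,0,8.5]]' 
python3 -m crank '[[1,0,0,0,0,0,8.5],[1,0,0,0,0,0,8.5],[1,0,0,0,0,0,8.5],[1,0,0,0,0,0,8.1],[1,0,0,0,0,0,0]]' 
python3 -c "
from h import *
need([.4335,.0125,.036],-1)"
```

```text
time: 32.0
eef_pos: [0.4557, -0.3425, 0.1018]
tcp_rot: [0.961, 0.277, -0.0, -0.001]
contact_force: [-0.3, -0.1, -1.5]
opening: 0.524
time: 32.5
eef_pos: [0.4556, -0.3424, 0.1011]
tcp_rot: [1.0, -0.009, -0.001, -0.001]
contact_force: [-0.3, 0.7, -1.6]
opening: 0.528
t 32.5 pos [ 0.4556 -0.3424  0.1011] F [-0.3  0.7 -1.6] open 0.528
x [ 1.    -0.018 -0.002] y [-0.018 -1.    -0.002] z [-0.002  0.002 -1.   ] q [-0.822  0.226  1.941 -0.     0.977  0.766]
SHIFT cm [ -2.83 -35.43   6.59] yaw -1.0
TURN rotvec deg [-0.11  0.11 -0.03]
```

```bash
python3 -m crank '[[1,-0.35,-4.43,0,0,0,0],[1,-0.35,-4.43,0,0,0,0],[1,-0.35,-4.43,0,0,0,0],[1,-0.35,-4.43,0,0,0,0],[1,-0.35,-4.43,0,0,0,0]]' 
python3 -m crank '[[1,-0.35,-4.43,0,0,0,0],[1,-0.35,-4.43,0,0,0,0],[1,-0.35,-4.43,0,0,0,0],[1,0,0,3,0,0,0],[1,0,0,0,0,0,0]]' 
python3 -c "
from h import *
need([.4335,.0125,.036],-1)
c=snap('side'); im=c['color'][:,:,::-1]
cv2.imwrite('pics/b9.png',cv2.resize(im[180:290,240:370],None,fx=6,fy=6,interpolation=cv2.INTER_CUBIC))"
```

```text
time: 33.0
eef_pos: [0.4419, -0.1195, 0.1019]
tcp_rot: [1.0, -0.008, -0.0, -0.0]
contact_force: [-0.4, -0.2, -0.7]
opening: 0.528
time: 33.5
eef_pos: [0.4311, 0.0136, 0.0692]
tcp_rot: [1.0, -0.006, -0.004, -0.001]
contact_force: [-1.4, -0.7, -1.8]
opening: 0.525
t 33.5 pos [0.4311 0.0136 0.0692] F [-1.4 -0.7 -1.8] open 0.525
x [ 1.    -0.012 -0.008] y [-0.012 -1.    -0.001] z [-0.008  0.002 -1.   ] q [-0.204 -0.013  2.277 -0.     0.886  1.379]
SHIFT cm [0.27 0.11 3.31] yaw -0.7
TURN rotvec deg [-0.08  0.48  0.3 ]
```

View pics/b9.png

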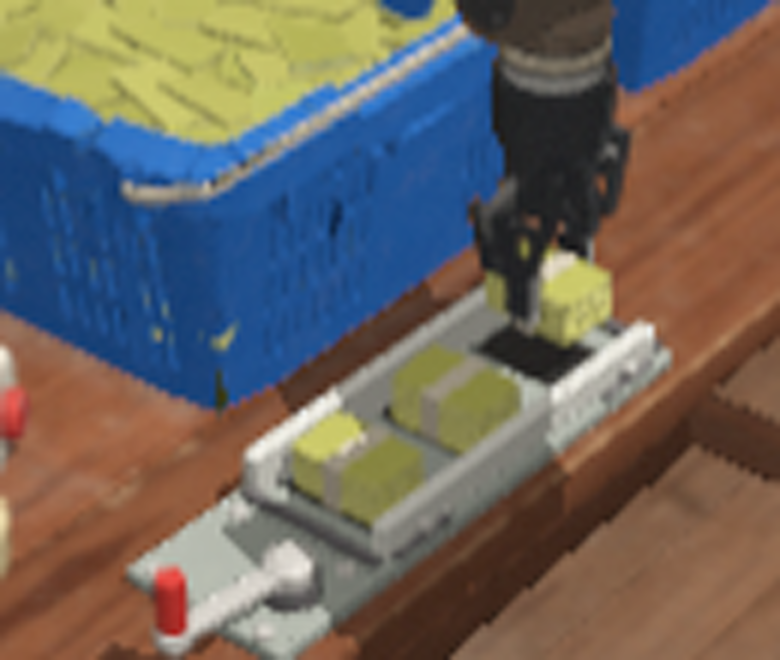

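```bash
python3 -m crank '[[1,0.1,0.1,2,0,0,0],[1,0,0,0.9,0,0,0],[1,0,0,0,0,0,0],[1,0,0,0,0,0,0]]' 
python3 -c "
from h import *
need([.4335,.0125,.036],-1)"
```

```text
time: 33.95
eef_pos: [0.4361, 0.01, 0.044]
tcp_rot: [1.0, -0.009, 0.0, -0.0]
contact_force: [-0.1, -0.1, -1.4]
opening: 0.53
t 33.95 pos [0.4361 0.01   0.044 ] F [-0.1 -0.1 -1.4] open 0.53
x [ 1.    -0.019  0.   ] y [-0.019 -1.    -0.   ] z [ 0. -0. -1.] q [-0.211  0.047  2.277  0.     0.818  1.379]
SHIFT cm [-0.26 -0.25  0.8 ] yaw -1.1
TURN rotvec deg [-0.   -0.   -0.09]
```

```bash
python3 -m crank '[[1,-0.2,-0.2,0.5,0,0,0],[1,0,0,0.3,0,0,0],[1,0,0,0,0,0,0],[1,0,0,0,0,0,0]]' 
python3 -c "
from h import *
need([.4335,.0125,.036],-1)"
```

```text
time: 34.35
eef_pos: [0.4338, 0.0127, 0.0356]
tcp_rot: [1.0, -0.009, 0.0, -0.0]
contact_force: [0.2, -0.4, -1.8]
opening: 0.527
t 34.35 pos [0.4338 0.0127 0.0356] F [ 0.2 -0.4 -1.8] open 0.527
x [ 1.    -0.018  0.   ] y [-0.018 -1.    -0.   ] z [ 0.  0. -1.] q [-0.205  0.061  2.283  0.     0.798  1.384]
SHIFT cm [-0.03  0.02 -0.04] yaw -1.0
TURN rotvec deg [-0.   -0.   -0.04]
```

Release, go up, and head towards the lever; look on the way.

```bash
python3 -m crank '[[1,0,0,0.1,0,0,0],[-0.5,0,0,0,0,0,0],[-0.5,0,0,0,0,0,0],[-0.5,0,0,0,0,0,0],[-0.5,0,0,-2,0,0,0]]' 
python3 -m crank '[[-0.5,0,0,-5,0,0,0],[-0.5,0,0,-5,0,0,0],[-0.5,0,4.5,0,0,0,0],[-0.5,0,4.5,0,0,0,0],[-0.5,0,4.5,0,0,0,0]]' 
python3 -m crank '[[-0.5,0,4.5,0,0,0,0],[-0.5,0,4.5,0,0,0,0]]' 
python3 -c "
from h import *
c=snap('top'); 
fitbundles(c,'top',.012,.2)
T=pose(.434,.1025,-.017)
S=[(tf(T,rect(-.043,.043,-.133,.133,.012)),(0,255,0))]
overlay(c,S,'c1',(180,170,310,240),6)
c=snap('side'); im=c['color'][:,:,::-1]
cv2.imwrite('pics/c2.png',cv2.resize(im[180:290,240:370],None,fx=6,fy=6,interpolation=cv2.INTER_CUBIC))"
```

```text
time: 34.85
eef_pos: [0.4317, 0.013, 0.0526]
tcp_rot: [1.0, -0.009, -0.003, -0.001]
contact_force: [-0.8, -0.3, -0.2]
opening: 0.748
time: 35.35
eef_pos: [0.4316, -0.1236, 0.1555]
tcp_rot: [1.0, -0.008, 0.001, 0.001]
contact_force: [1.4, -0.2, -0.1]
opening: 0.746
time: 35.55
eef_pos: [0.4294, -0.2141, 0.1548]
tcp_rot: [1.0, -0.009, 0.0, 0.0]
contact_force: [1.6, 0.7, -0.2]
opening: 0.745
bundle p 0.74 xy [0.4332 0.0999] own-yaw deg(mod180; long axis=+90) 90.8 iou 0.839 px 270
bundle p 0.73 xy [0.4379 0.1917] own-yaw deg(mod180; long axis=+90) 88.3 iou 0.842 px 281
bundle p 0.64 xy [0.4338 0.0113] own-yaw deg(mod180; long axis=+90) 88.8 iou 0.917 px 287
```

View pics/c1.png

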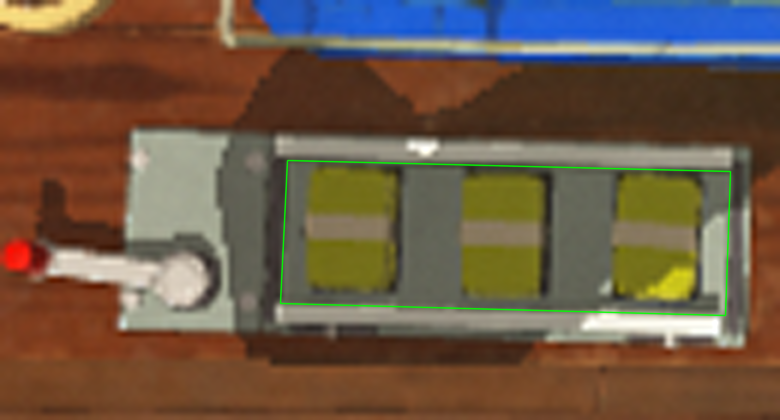

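View pics/c2.png

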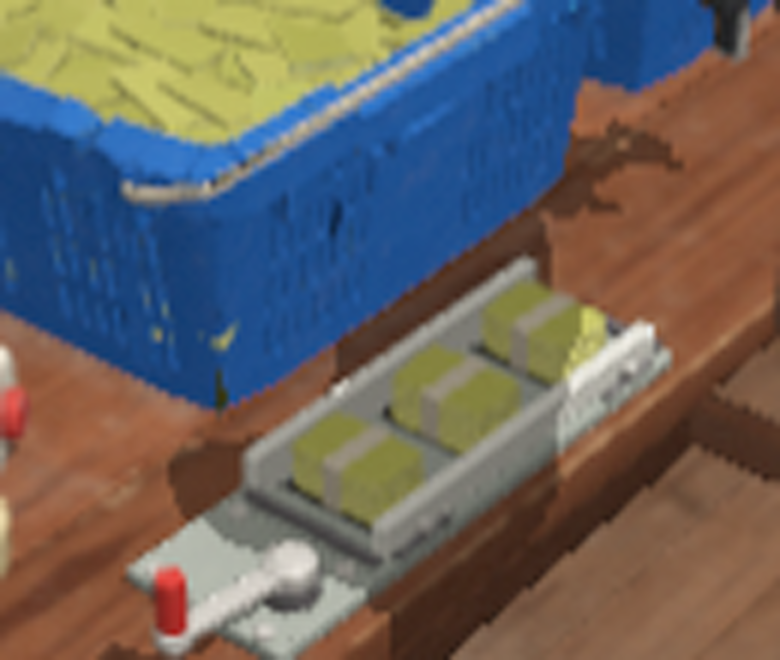

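```bash
python3 -m crank '[[-0.5,0.05,-4.9,0,0,0,0],[-0.5,0.05,-4.9,0,0,0,0],[-0.5,0.05,-4.9,0,0,0,0],[-0.5,0.05,-4.9,0,0,0,0],[-0.5,0.05,-4.9,0,0,0,0]]' 
python3 -m crank '[[-0.5,0.05,-4.9,0,0,0,0],[-0.5,0.05,-4.9,0,0,0,0],[-0.5,0.05,-4.9,0,0,0,0],[-0.5,0.05,-4.9,0,0,0,0],[-0.5,0.05,-4.9,0,0,0,0]]' 
python3 -m crank '[[-0.5,0.05,-4.9,0,0,0,0],[-0.5,0.05,-4.9,0,0,0,0],[0.2,0,0,0,0,0,-8.5],[0.2,0,0,0,0,0,-8.5],[0.2,0,0,0,0,0,-8.5]]' 
python3 -m crank '[[0.2,0,0,0,0,0,-8.5],[0.2,0,0,0,0,0,-8.5],[0.2,0,0,0,0,0,-8.5],[0.2,0,0,0,0,0,-8.5],[0.2,0,0,0,0,0,-8.5]]' 
python3 -m crank '[[0.2,0,0,0,0,0,-8.5],[0.2,0,0,0,0,0,-8.5],[0.2,0,0,0,0,0,-5.5],[0.2,0,0,0,0,0,0]]' 
python3 -c "
from h import *
need([.4105,.3755,.060],90)"
```

```text
time: 36.2
eef_pos: [0.4355, 0.0357, 0.1545]
tcp_rot: [1.0, -0.009, 0.0, -0.0]
contact_force: [1.2, -0.7, -0.2]
opening: 0.75
time: 36.7
eef_pos: [0.4417, 0.2807, 0.1544]
tcp_rot: [1.0, -0.008, -0.0, -0.0]
contact_force: [-0.2, -0.6, 0.2]
opening: 0.754
time: 37.2
eef_pos: [0.4443, 0.377, 0.1539]
tcp_rot: [0.976, 0.216, -0.001, 0.0]
contact_force: [0.9, -0.5, 0.3]
opening: 0.398
time: 37.7
eef_pos: [0.4446, 0.3763, 0.1542]
tcp_rot: [0.832, 0.555, -0.001, -0.0]
contact_force: [0.8, -0.2, -0.0]
opening: 0.397
time: 38.1
eef_pos: [0.4448, 0.3762, 0.1542]
tcp_rot: [0.71, 0.704, -0.0, -0.0]
contact_force: [-0.0, -0.6, -0.4]
opening: 0.399
t 38.1 pos [0.4448 0.3762 0.1542] F [-0.  -0.6 -0.4] open 0.399
x [ 0.008  1.    -0.   ] y [ 1.    -0.008 -0.001] z [-0.001 -0.    -1.   ] q [0.528 0.181 1.884 0.    1.078 0.536]
SHIFT cm [-0.1  -3.42  9.42] yaw 89.5
TURN rotvec deg [-0.06  0.01 -0.46]
```

```bash
python3 -m crank '[[0.2,-0.05,-3.3,0,0,0,0],[0.2,0,0,3,0,0,0],[0.2,0,0,2,0,0,0],[0.2,0,0,0,0,0,0],[0.2,0,0,0,0,0,0]]' 
python3 -c "
from h import *
need([.4105,.3755,.060],90)
c=snap('side'); im=c['color'][:,:,::-1]
cv2.imwrite('pics/c3.png',cv2.resize(im[220:310,220:320],None,fx=6.5,fy=6.5,interpolation=cv2.INTER_CUBIC))"
```

```text
time: 38.6
eef_pos: [0.4128, 0.3756, 0.1045]
tcp_rot: [0.711, 0.704, -0.0, -0.0]
contact_force: [-0.1, 0.6, -0.1]
opening: 0.398
t 38.6 pos [0.4128 0.3756 0.1045] F [-0.1  0.6 -0.1] open 0.398
x [ 0.01  1.   -0.  ] y [ 1.    -0.01  -0.001] z [-0.001 -0.    -1.   ] q [0.556 0.197 1.969 0.    0.977 0.566]
SHIFT cm [-0.01 -0.23  4.45] yaw 89.4
TURN rotvec deg [-0.04  0.02 -0.57]
```

View pics/c3.png

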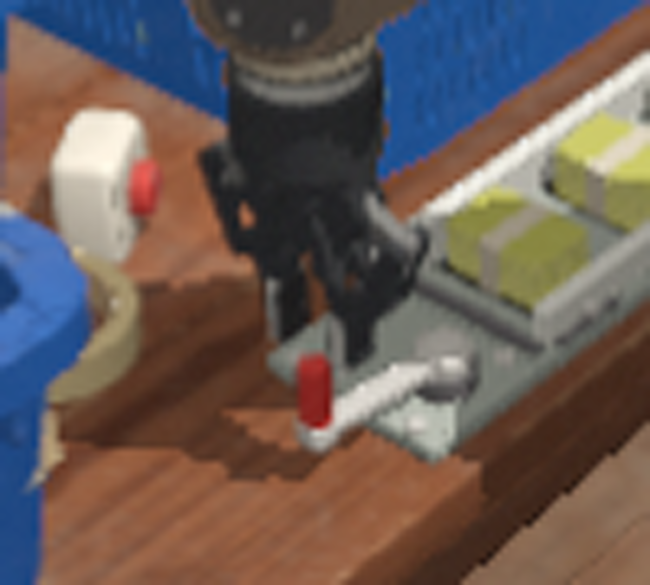

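```bash
python3 -m crank '[[0.2,0,-0.2,2,0,0,0],[0.2,0,0,1.5,0,0,0],[0.2,0,0,0.9,0,0,0],[0.2,0,0,0,0,0,0],[0.2,0,0,0,0,0,0]]' 
python3 -m crank '[[1,0,0,0,0,0,0],[1,0,0,0,0,0,0],[1,0,0,0,0,0,0]]' 25
python3 -c "
from h import *
need([.4105,.3755,.060],90)"
```

```text
time: 39.15
eef_pos: [0.4117, 0.3754, 0.0608]
tcp_rot: [0.711, 0.704, 0.0, -0.0]
contact_force: [-0.7, 0.7, -0.0]
opening: 0.404
time: 39.45
eef_pos: [0.4144, 0.3763, 0.062]
tcp_rot: [0.711, 0.704, 0.004, 0.001]
contact_force: [6.5, 0.6, -4.1]
opening: 0.198
t 39.45 pos [0.4144 0.3763 0.062 ] F [ 6.5  0.6 -4.1] open 0.198
x [0.01  1.    0.004] y [ 1.    -0.01   0.007] z [ 0.007  0.003 -1.   ] q [ 5.560e-01  2.620e-01  1.984e+00 -1.000e-03  8.880e-01  5.670e-01]
SHIFT cm [-0.08 -0.39  0.19] yaw 89.4
TURN rotvec deg [ 0.42 -0.2  -0.56]
```

```bash
python3 -m crank '[[1,-0.09,1.26,0,0,0,8.5],[1,-0.09,1.26,0,0,0,8.5],[1,-0.09,1.26,0,0,0,8.5],[1,0,0,0,0,0,0]]' 30
python3 -m crank '[[1,-0.09,1.26,0,0,0,8.5],[1,-0.09,1.26,0,0,0,8.5],[1,-0.09,1.26,0,0,0,8.5],[1,-0.09,1.26,0,0,0,8.5],[1,0,0,0,0,0,0]]' 
python3 -c "
from h import *
need([.493,.2905,.060],0)"
```

```text
time: 39.85
eef_pos: [0.4501, 0.3656, 0.0618]
tcp_rot: [0.849, 0.529, 0.0, 0.001]
contact_force: [0.1, -4.7, 3.5]
opening: 0.2
time: 40.35
eef_pos: [0.4843, 0.3309, 0.0617]
tcp_rot: [0.966, 0.257, -0.002, 0.001]
contact_force: [-5.0, -5.1, 6.5]
opening: 0.198
t 40.35 pos [0.4843 0.3309 0.0617] F [-5.  -5.1  6.5] open 0.198
x [ 0.868  0.497 -0.005] y [ 0.497 -0.868  0.001] z [-0.004 -0.004 -1.   ] q [ 0.427  0.319  1.911 -0.002  0.917  1.479]
SHIFT cm [-1.25  3.94  0.18] yaw 29.8
TURN rotvec deg [ 0.15  0.26 29.83]
```

```bash
python3 -m crank '[[1,-0.2,1.2,0,0,0,8.5],[1,-0.12,1.26,0,0,0,8.5],[1,-0.09,1.26,0,0,0,8.5],[1,0,0,0,0,0,0]]' 30
python3 -c "
from h import *
need([.493,.2885,.060],-1)"
```

```text
time: 40.75
eef_pos: [0.4943, 0.2957, 0.0618]
tcp_rot: [0.999, 0.038, -0.001, 0.001]
contact_force: [-2.7, -2.7, 4.7]
opening: 0.196
t 40.75 pos [0.4943 0.2957 0.0618] F [-2.7 -2.7  4.7] open 0.196
x [ 0.997  0.076 -0.001] y [ 0.076 -0.997  0.001] z [-0.001 -0.001 -1.   ] q [ 3.630e-01  2.980e-01  1.939e+00 -1.000e-03  9.070e-01  1.859e+00]
SHIFT cm [-0.18  0.71  0.18] yaw 4.3
TURN rotvec deg [0.06 0.07 5.33]
```

```bash
python3 -m crank '[[1,-0.05,0.7,0,0,0,5],[1,0,0.3,0,0,0,0],[1,0,0.3,0,0,0,0],[1,0,0,0,0,0,0]]' 40
python3 -c "
from h import *
need([.493,.2885,.060],-1)"
```

```text
time: 41.15
eef_pos: [0.4944, 0.2884, 0.0619]
tcp_rot: [1.0, -0.005, 0.001, -0.005]
contact_force: [-1.1, 15.8, -0.3]
opening: 0.196
t 41.15 pos [0.4944 0.2884 0.0619] F [-1.1 15.8 -0.3] open 0.196
x [ 1.    -0.01   0.003] y [-0.01 -1.   -0.01] z [ 0.003  0.01  -1.   ] q [0.347 0.286 1.953 0.011 0.896 1.921]
SHIFT cm [-0.14 -0.    0.19] yaw -0.6
TURN rotvec deg [-0.58 -0.15  0.43]
```

```bash
python3 -m crank '[[1,0,-0.2,0,0,0,0],[0.2,0,-0.1,0,0,0,0],[0.2,0,0,0,0,0,0],[0.2,0,0,-3,0,0,0],[0.2,0,0,-5,0,0,0]]'
python3 -m crank '[[0.2,0,0,-5,0,0,0],[0.2,-3,0,0,0,0,0],[0.2,0,4.8,0,0,0,0],[0.2,0,4.8,0,0,0,0],[0.2,0,4.8,0,0,0,0]]'
python3 -m crank '[[-1,0,4.8,0,0,0,0],[-1,0,4.8,0,0,0,0],[-1,0,4.8,0,0,0,0],[-1,0,4.8,0,0,0,0],[-1,0,4.8,0,0,0,0]]'
python3 -m crank '[[-1,0,4.8,0,0,0,0],[-1,0,0,0,0,0,0]]'
python3 -c "
from h import *
st()
c=snap('top'); 
fitbundles(c,'top',.012,.2)
T=pose(.434,.1025,-.017)
S=[(tf(T,rect(-.028,.043,-.133,.133,.012)),(0,255,0)),(tf(T,rect(-.012,.024,-.13,.13,.046)),(255,0,0))]
overlay(c,S,'d1',(180,170,310,240),6)
c=snap('side'); im=c['color'][:,:,::-1]
cv2.imwrite('pics/d2.png',cv2.resize(im[180:290,240:370],None,fx=6,fy=6,interpolation=cv2.INTER_CUBIC))"
```

```text
time: 41.65
eef_pos: [0.4914, 0.2853, 0.1369]
tcp_rot: [1.0, -0.005, -0.005, 0.002]
contact_force: [1.1, 0.3, -0.3]
opening: 0.399
time: 42.15
eef_pos: [0.4624, 0.1418, 0.1907]
tcp_rot: [1.0, -0.004, 0.0, 0.0]
contact_force: [1.0, -0.9, 0.5]
opening: 0.396
time: 42.65
eef_pos: [0.4601, -0.0991, 0.1907]
tcp_rot: [1.0, -0.005, 0.0, 0.0]
contact_force: [1.6, -0.0, 0.3]
opening: 1.001
time: 42.85
eef_pos: [0.46, -0.1502, 0.191]
tcp_rot: [1.0, -0.008, 0.001, 0.001]
contact_force: [0.4, 1.5, 0.3]
opening: 1.001
t 42.85 pos [ 0.46   -0.1502  0.191 ] F [0.4 1.5 0.3] open 1.001
x [ 1.    -0.016  0.001] y [-0.016 -1.     0.002] z [ 0.001 -0.002 -1.   ] q [-5.250e-01 -8.700e-02  2.090e+00 -2.000e-03  1.137e+00  1.063e+00]
bundle p 0.81 xy [0.4408 0.0125] own-yaw deg(mod180; long axis=+90) 90.4 iou 0.896 px 277
bundle p 0.79 xy [0.4416 0.1915] own-yaw deg(mod180; long axis=+90) 87.9 iou 0.811 px 270
bundle p 0.76 xy [0.438  0.1035] own-yaw deg(mod180; long axis=+90) 90.0 iou 0.85 px 273
```

View pics/d1.png

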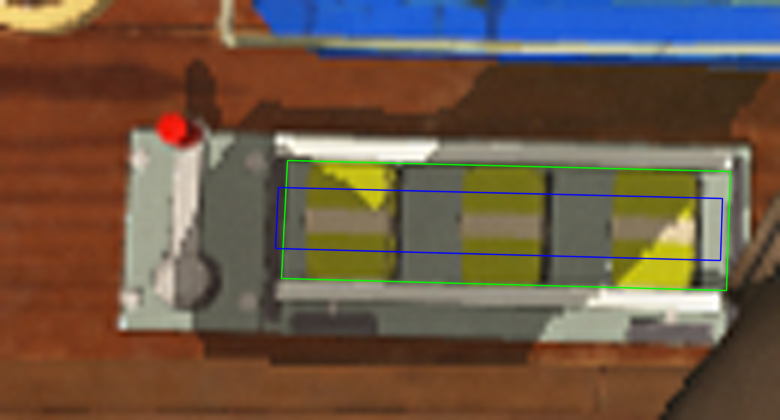

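View pics/d2.png

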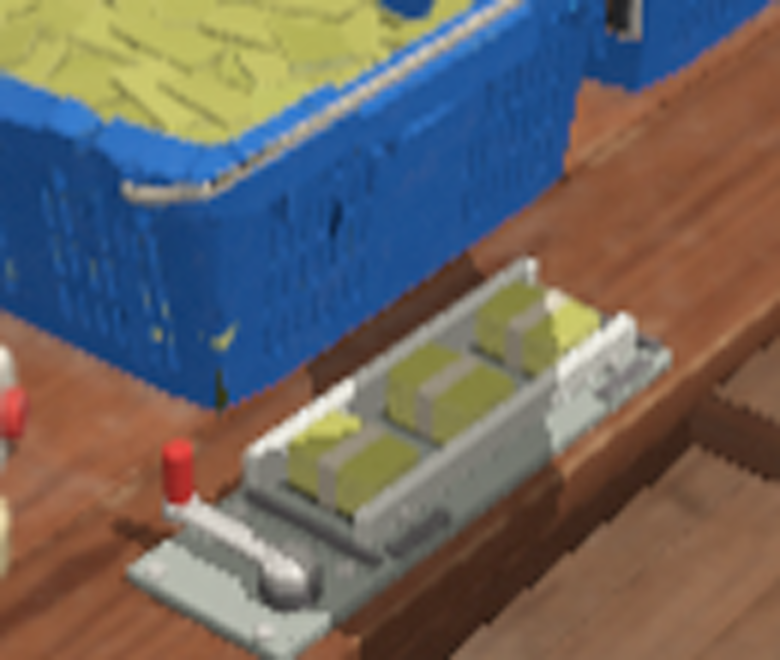

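```bash
python3 -m crank '[[-1,-0.4,4.8,0,0,0,0],[-1,-0.4,4.8,0,0,0,0],[-1,-0.5,4.8,0,0,0,0],[-1,-0.4,4.8,0,0,0,0],[-1,-0.4,4.8,0,0,0,0]]'
python3 -m crank '[[-1,0,4.3,0,0,0,0],[-1,0,0,0,0,0,-8.5],[-1,0,0,0,0,0,-8.5],[-1,0,0,0,0,0,-8.5],[-1,0,0,0,0,0,-8.5]]'
python3 -m crank '[[-1,0,0,0,0,0,-8.5],[-1,0,0,0,0,0,-8.5],[-1,0,0,0,0,0,-8.5],[-1,0,0,0,0,0,-8.5],[-1,0,0,0,0,0,-8.5]]'
python3 -m crank '[[-1,0,0,0,0,0,-6],[-1,0,0,4,0,0,0],[-1,0,0,4,0,0,0],[-1,0,0,0,0,0,0],[-1,0,0,0,0,0,0]]'
python3 -c "
from h import *
need([.4345,-.433,.063],90)"
```

```text
time: 43.5
eef_pos: [0.4375, -0.3846, 0.1904]
tcp_rot: [1.0, -0.003, 0.0, -0.0]
contact_force: [1.1, 0.3, 0.0]
opening: 0.998
time: 44.0
eef_pos: [0.4376, -0.4258, 0.1901]
tcp_rot: [0.956, 0.292, -0.0, -0.001]
contact_force: [0.3, -0.2, -0.0]
opening: 1.001
time: 44.5
eef_pos: [0.4377, -0.4256, 0.1903]
tcp_rot: [0.785, 0.619, 0.0, -0.0]
contact_force: [-0.3, 0.8, -0.5]
opening: 0.997
time: 45.0
eef_pos: [0.4371, -0.426, 0.1101]
tcp_rot: [0.754, 0.657, 0.0, -0.001]
contact_force: [0.2, -0.1, 0.7]
opening: 0.999
t 45.0 pos [ 0.4371 -0.426   0.1101] F [ 0.2 -0.1  0.7] open 0.999
x [0.138 0.99  0.002] y [ 0.99  -0.138 -0.001] z [-0.001  0.002 -1.   ] q [-0.939  0.294  1.837  0.     1.013 -0.801]
SHIFT cm [-0.73 -0.15  4.71] yaw 82.1
TURN rotvec deg [-0.08 -0.1  -7.92]
```

```bash
python3 -m crank '[[-1,-0.7,-0.15,0,0,0,0],[-1,0,0,2,0,0,-8.5],[-1,0,0,1.5,0,0,0],[-1,0,0,1,0,0,0],[-1,0,0,0,0,0,0]]'
python3 -m crank '[[-1,0,0,0,0,0,0]]'
python3 -c "
from h import *
need([.4345,-.433,.064],90)"
```

```text
time: 45.5
eef_pos: [0.4334, -0.4337, 0.0642]
tcp_rot: [0.705, 0.709, 0.0, -0.001]
contact_force: [0.4, -0.5, -0.8]
opening: 1.001
time: 45.6
eef_pos: [0.4342, -0.4346, 0.0658]
tcp_rot: [0.705, 0.71, -0.0, 0.0]
contact_force: [0.6, 0.4, 0.2]
opening: 0.996
t 45.6 pos [ 0.4342 -0.4346  0.0658] F [0.6 0.4 0.2] open 0.996
x [-0.007  1.    -0.   ] y [1.    0.007 0.   ] z [ 0. -0. -1.] q [-0.951  0.363  1.843 -0.     0.935 -0.958]
SHIFT cm [0.16 0.04 0.18] yaw 90.4
TURN rotvec deg [0.01 0.01 0.39]
```

```bash
python3 -m crank '[[-1,0.15,0,0.1,0,0,0],[0,0,0,0,0,0,0],[1,0,0,0,0,0,0],[1,0,0,0,0,0,0],[1,0,0,0,0,0,0]]' 60
python3 -m crank '[[1,0,0,0,0,0,0],[1,0,0,0,0,0,8.5],[1,0,0,0,0,0,8.5],[1,0,0,0,0,0,8.5],[1,0,0,0,0,0,0]]'
python3 -c "
from h import *
need([.4345,-.433,.064],0);print(get_state()['wrist_torque'])"
```

```text
time: 46.1
eef_pos: [0.4343, -0.4331, 0.0654]
tcp_rot: [0.704, 0.71, 0.0, 0.0]
contact_force: [-0.8, 1.6, 3.7]
opening: 0.611
time: 46.6
eef_pos: [0.4343, -0.4331, 0.0655]
tcp_rot: [0.844, 0.536, -0.0, 0.0]
contact_force: [-0.5, 2.4, 4.9]
opening: 0.613
t 46.6 pos [ 0.4343 -0.4331  0.0655] F [-0.5  2.4  4.9] open 0.613
x [ 0.425  0.905 -0.   ] y [ 0.905 -0.425  0.   ] z [ 0. -0. -1.] q [-0.949  0.362  1.846 -0.     0.934 -0.51 ]
SHIFT cm [0.02 0.01 0.15] yaw 64.8
TURN rotvec deg [3.000e-02 0.000e+00 6.484e+01]
[0.35983274 0.24390582 0.01885702]
```

```bash
python3 -m crank '[[1,0,0,0,0,0,8.5],[1,0,0,0,0,0,8.5],[1,0,0,0,0,0,8.5],[1,0,0,0,0,0,8.5],[1,0,0,0,0,0,0]]' 60
python3 -m crank '[[1,0,0,0,0,0,8.5],[1,0,0,0,0,0,8.5],[1,0,0,0,0,0,8.5],[1,0,0,0,0,0,6],[1,0,0,0,0,0,0]]' 60
python3 -c "
from h import *
need([.4345,-.433,.064],0);print(get_state()['wrist_torque'])"
```

```text
time: 47.1
eef_pos: [0.4343, -0.4331, 0.0655]
tcp_rot: [0.964, 0.266, 0.0, 0.0]
contact_force: [-2.0, 1.8, 5.8]
opening: 0.616
time: 47.6
eef_pos: [0.4343, -0.4331, 0.0655]
tcp_rot: [1.0, -0.003, -0.0, 0.001]
contact_force: [-0.8, 2.5, 5.4]
opening: 0.612
t 47.6 pos [ 0.4343 -0.4331  0.0655] F [-0.8  2.5  5.4] open 0.612
x [ 1.    -0.006 -0.001] y [-0.006 -1.     0.001] z [-0.001 -0.001 -1.   ] q [-0.949  0.362  1.846 -0.002  0.934  0.629]
SHIFT cm [ 0.02 -0.01  0.15] yaw -0.3
TURN rotvec deg [ 0.08  0.04 -0.35]
[0.22865819 0.18040862 0.65634251]
```

```bash
python3 -m crank '[[-1,0,0,0,0,0,0],[-1,0,0,0,0,0,0],[-1,0,0,0,0,0,0],[-1,0,0,-3,0,0,0],[-1,0,0,-5,0,0,0]]'
python3 -m crank '[[-1,0,0,-5,0,0,0],[-1,0.5,-4.8,0,0,0,0],[-1,0.5,-4.8,0,0,0,0],[-1,0.5,-4.8,0,0,0,0],[-1,0.5,-4.8,0,0,0,0]]'
python3 -m crank '[[-1,0,-4.8,0,0,0,0],[-1,0,-4.8,0,0,0,0],[-1,0,0,0,0,0,0]]'
python3 -c "
from h import *
st()
c=snap('top'); im=c['color'][:,:,::-1]
fitbundles(c,'top',.012,.2)
cv2.imwrite('pics/e1.png',cv2.resize(im[130:240,170:400],None,fx=3.4,fy=3.4,interpolation=cv2.INTER_CUBIC))
cv2.imwrite('pics/e2.png',cv2.resize(im[180:240,380:480],None,fx=7,fy=7,interpolation=cv2.INTER_CUBIC))"
```

```text
time: 48.1
eef_pos: [0.432, -0.4305, 0.1404]
tcp_rot: [1.0, -0.005, -0.003, -0.004]
contact_force: [0.7, -1.4, 0.0]
opening: 0.999
time: 48.6
eef_pos: [0.4557, -0.2395, 0.1945]
tcp_rot: [1.0, -0.005, 0.0, 0.0]
contact_force: [0.9, 0.3, -0.7]
opening: 0.998
time: 48.9
eef_pos: [0.4561, -0.1404, 0.1939]
tcp_rot: [1.0, -0.002, -0.0, -0.001]
contact_force: [0.5, -1.4, 0.2]
opening: 1.002
t 48.9 pos [ 0.4561 -0.1404  0.1939] F [ 0.5 -1.4  0.2] open 1.002
x [ 1.    -0.004 -0.001] y [-0.004 -1.    -0.002] z [-0.001  0.002 -1.   ] q [-5.120e-01 -1.050e-01  2.100e+00  2.000e-03  1.148e+00  1.062e+00]
bundle p 0.74 xy [0.4404 0.1916] own-yaw deg(mod180; long axis=+90) 91.9 iou 0.833 px 278
bundle p 0.58 xy [0.4392 0.0144] own-yaw deg(mod180; long axis=+90) 90.0 iou 0.864 px 272
bundle p 0.48 xy [0.4378 0.1022] own-yaw deg(mod180; long axis=+90) 87.3 iou 0.872 px 280
bundle p 0.2 xy [0.654  0.2947] own-yaw deg(mod180; long axis=+90) 40.4 iou 0.787 px 288
```

View pics/e1.png

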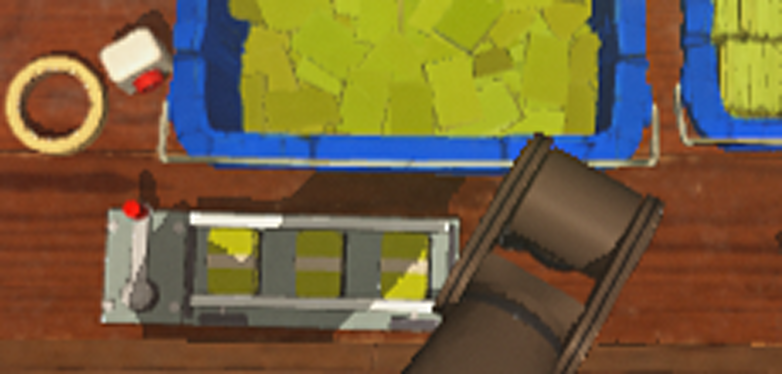

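View pics/e2.png

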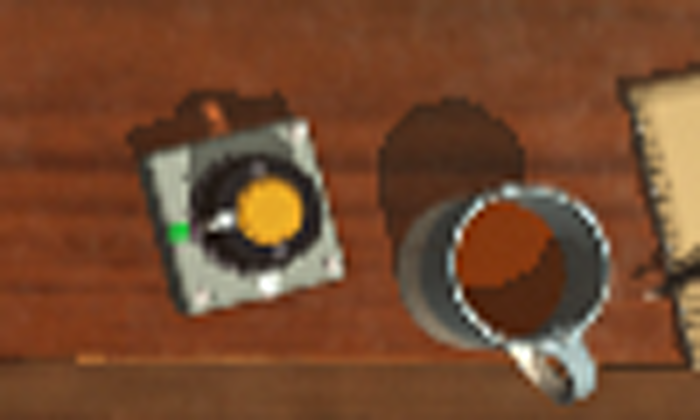

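```bash
python3 -c "
from plant import *
print(sign_off())"
```

```text
the job is handed in; nothing more can be done
None
```

I loaded the clamp and handed the job in at about 49 s of the 208 s allowed; `sign_off` reports no verdict.

**What I did, in order:**
- Twisted the ring back to unlocked, then swung the lever open to its stop.
- Laid all three bundles in the trough, at clamp y of about +90, 0 and −90 mm. One bundle was knocked aside part-way, so I measured its position again before picking it up.
- Swung the lever shut until it met its stop, at about 16 N.
- Turned the ring clockwise to its stop, at about 0.66 N m, then released it and moved clear.

**Last checks, from the final pictures:**
- **Ring:** its line is at the green mark.
- **Lever:** the arm is back in its starting direction. I judged this from the picture and the force at the stop, as there is no joint reading.
- **Bundles:** all three are flat between fence and jaw. Their fitted centres are about 2 to 6 mm from the clamp centre line, and their fitted angles are within about 4° of square, which is mostly fit noise.
- **Mug, timer and tape roll:** they look unmoved by eye; I did not measure them.
- **Robot:** it touches nothing.

The network also reported a fourth "bundle" near the timer in the last picture, with a score of only 0.2. That is the timer, mistaken for a bundle. No other check disagreed.

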